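# Contact test of spare circuit modules in a lever fixture

### The job

Someone left a carton on top of the contact test fixture: take it off and set it flat on the rubber mat in front, about in the middle of it. Then draw every circuit module up out of its rack and stand each in its own slot of the fixture, and with all of them standing in there pull the lever right down to its stop and let it come fully back up. Finally move all the modules to the other, empty rack, each standing fully down in a slot; the carton must still lie about in the middle of the mat at the end, and the other things on the bench stay where they are.

Things in the scene. Friction and masses are not known exactly. Their poses are not given: they have to be found in the camera images.
- fixture: fixed test fixture: grey base plate 12 thick, x -70..110, y -95..165, origin on the bench, robot towards its -x. White block 96 (x) x 150 (y) over the origin, top 57 above the bench, slots at y -50, 0, 50, each 80 long (x), 9 wide (y), 45 deep, mouths flared to 19 in the top 10. Behind it (x 75) two posts, a shaft at height 100, and a contact head (bar at height 75) moved 9 by the lever
- fixture_slot0 (a point): slot 0 (fixture y = -50) of 3: point at the middle of the slot's floor, 12 above the bench
- fixture_slot1 (a point): slot 1 (y = 0) of 3: point at the middle of the slot's floor, 12 above the bench
- fixture_slot2 (a point): slot 2 (y = +50, nearest the lever) of 3: point at the middle of the slot's floor, 12 above the bench
- lever (a joint): sprung hand lever: 0 rad up at rest, 0.75 rad down at its stop. Pivot at fixture x 75, y 125, height 100, turning about fixture y; arm 200 long towards fixture -x, 35 degrees above level at rest, 8 below at the stop. Needs about 2 N downward at the grip at first, 9 N at the stop; the spring lifts it back by itself
- lever_grip (a point): middle of the lever's black round grip bar, 22 in diameter, 90 long along the fixture's y; 215 above the bench at rest, 72 at the stop
- rack_in: fixed slotted rack that holds the modules at the start (side of the bench varies). Base 110 (x) x 170 (y) x 8, origin under its centre; grey block 96 x 150, top 53 above the bench, slots at y -50, 0, 50, each 80 long (x), 9 wide (y), 45 deep, floor 8 above the bench, mouths flared to 19 in the top 10
- rack_out: the other rack, of the same shape, empty at the start
- rack_out_slot0 (a point): slot 0 (rack y = -50) of 3: point at the middle of the slot's floor
- rack_out_slot1 (a point): slot 1 (y = 0) of 3: point at the middle of the slot's floor
- rack_out_slot2 (a point): slot 2 (y = +50) of 3: point at the middle of the slot's floor
- card0: circuit module (all alike, may be absent): green board 70 wide (x), 5 thick (y), 86 tall, with an aluminium grip rail 64 (x) x 12 (y) x 16 high on its top edge (rail centre 92 above the origin, 100 tall in all), 120 g. Origin: middle of its bottom edge, z up along the board. Stands loosely in a slot, may lean 6 degrees
- card1: circuit module (all alike, may be absent): green board 70 wide (x), 5 thick (y), 86 tall, with an aluminium grip rail 64 (x) x 12 (y) x 16 high on its top edge (rail centre 92 above the origin, 100 tall in all), 120 g. Origin: middle of its bottom edge, z up along the board. Stands loosely in a slot, may lean 6 degrees
- card2: circuit module (all alike, may be absent): green board 70 wide (x), 5 thick (y), 86 tall, with an aluminium grip rail 64 (x) x 12 (y) x 16 high on its top edge (rail centre 92 above the origin, 100 tall in all), 120 g. Origin: middle of its bottom edge, z up along the board. Stands loosely in a slot, may lean 6 degrees
- carton: closed cardboard carton 90 (x) by 60 (y) by 55 high, 0.22 kg, origin under its centre; at the start it lies on top of the fixture's block, over the slots
- mat: black rubber mat 150 (x) by 130 (y) by 3, fixed on the bench in front of the fixture, origin under its centre
- meter: yellow meter 75 x 140 x 34 lying on the bench; leave alone
- tape: roll of clear tape, 90 in diameter, 24 high; leave alone
- jar: small closed jar, 44 in diameter, 60 tall, standing near the mat; leave alone
Things that resemble listed ones, but are neither listed nor needed, are in the scene too. What is shaped like the card0 but yellow is not meant.

How it is judged:
On the way, in this order (a step that is already met when the one before it is completed fails the run):
1. the carton is off the fixture and flat on the mat (x of carton in the frame of mat between -0.04 and 0.04 m and y of carton in the frame of mat between -0.04 and 0.04 m and height (world z) of carton below 0.01 m and angle between carton's own z axis and vertical below 0.1 rad), for 0.2 s.
2. every module stands fully down in a fixture slot, the lever still up (x of card0 in the frame of fixture between -0.015 and 0.015 m and y of card0 in the frame of fixture between -0.06 and 0.06 m and z of each of card0, card1, card2 in the frame of fixture below 0.019 m and angle between each of card0, card1, card2's own z axis and vertical below 0.2 rad and x of card1 in the frame of fixture between -0.015 and 0.015 m and y of card1 in the frame of fixture between -0.06 and 0.06 m and x of card2 in the frame of fixture between -0.015 and 0.015 m and y of card2 in the frame of fixture between -0.06 and 0.06 m and value of joint lever below 0.06 rad), for 0.2 s.
3. the lever is down at its stop with every module in the fixture (x of card0 in the frame of fixture between -0.015 and 0.015 m and y of card0 in the frame of fixture between -0.06 and 0.06 m and z of each of card0, card1, card2 in the frame of fixture below 0.019 m and angle between each of card0, card1, card2's own z axis and vertical below 0.2 rad and x of card1 in the frame of fixture between -0.015 and 0.015 m and y of card1 in the frame of fixture between -0.06 and 0.06 m and x of card2 in the frame of fixture between -0.015 and 0.015 m and y of card2 in the frame of fixture between -0.06 and 0.06 m and value of joint lever above 0.71 rad), for 0.1 s.
4. the lever is fully up again with every module still in the fixture (all of step 2), for 0.2 s.
At the end, for the whole second after the job is handed in: Every module stands in a slot of the rack that was empty (bottom within 7 mm of the slot floor, leaning under 0.2 rad), the carton lies flat on the mat with its middle within 40 mm of the mat's along each mat axis, the lever is up (under 0.06 rad) and all is at rest (all of step 1 and x of card0 in the frame of rack_out between -0.015 and 0.015 m and y of card0 in the frame of rack_out between -0.06 and 0.06 m and z of each of card0, card1, card2 in the frame of rack_out below 0.015 m and angle between each of card0, card1, card2's own z axis and vertical below 0.2 rad and x of card1 in the frame of rack_out between -0.015 and 0.015 m and y of card1 in the frame of rack_out between -0.06 and 0.06 m and x of card2 in the frame of rack_out between -0.015 and 0.015 m and y of card2 in the frame of rack_out between -0.06 and 0.06 m and value of joint lever below 0.06 rad and linear speed of each of card0, card1, card2, carton below 0.03 m/s); the robot touches nothing.
It fails at once if a bystander (meter, tape or jar) was moved more than 40 mm (distance of any of meter, tape, jar from where it was at the start of the episode above 0.04 m).
Of card0, card1, card2 only 2 to 3 are there at a start; the rules pass over those that are not, and their reading is None.
At some moment in a run one of carton may be knocked a few centimetres aside while the robot is not near it.
It also fails if it takes over 210 s, if anything falls off the work surface, if the arm or the gripper's body presses on something with over 40 N, if the wrist force passes 120 N, or if a joint passes its speed limit or range.

### The arm

A 6-joint arm with a two-finger parallel gripper is mounted at the origin on the work surface. World frame = base frame: x ahead of the robot, y to its left, z up, the work surface at z = 0. Lengths are in m, angles in rad, forces in N, time in s.
With the tool pointing down it reaches from about 0.35 to 0.925 m from the base axis. Payload 6.4 kg.
Tool frame: the origin (TCP) lies at the very end of the fingers, on their centre line; the grasp point (between the pads) lies 19 mm behind it; z points along the fingers, y is the direction in which the jaws open and shut (so a half turn about z gives the same grasp; the last joint's range is limited). The gripper opens to 85 mm and grips with 20 to 120 N. Pads are 22 mm wide; open, the fingers measure 114 mm over their backs; the gripper's body (76 mm by 85 mm) begins 54 mm behind the grasp point. The pads swing forward as they close: fully open they stand 13 mm farther back than shut.
Start: joints at [-1.378, 0.245, 1.558, -0, 1.339, -0.174], TCP at [0.233, -0.607, 0.231] pointing down, gripper open.
Joint ranges: [-3.13, 3.13], [-1.02, 2.26], [0.13, 2.54], [-0.95, 4.09], [0.21, 2.88], [-2.74, 2.74]. Speed limits (rad/s): [2.57, 2.57, 3.14, 3.14, 3.14, 3.14].

### API

Orientations are given as a unit quaternion [w, x, y, z].
In Python, from cell import observe, grab_frame, sign_off, trace, mark_of gives the robot as it stands.
- The arm moves only by the tool move_arm, never from a script. Its argument "deltas" is text: rows parted by semicolons, each of 7 numbers parted by spaces: the shift along the tool's x, y, z in m, then the turn, a rotation vector about the tool's x, y, z in degrees, then the closure, from 0 (fully open) to 1 (shut). A call has 1 to 12 rows; each row is the pose to reach, as a shift and turn from the pose measured when the call began, along the tool's axes at that moment; what a row does not reach only later rows make up. A row lasts 1/12 s, in which the tool goes at most 41.7 mm and 7.16 degrees, less where a joint would pass 70% of its speed; a pose out of reach is approached as far as the arm can. A call with a gripper value outside its range is refused whole. The fingers move at their own pace and stop on an object; the grip force is fixed at half the most. Time passes only in rows, so rows that repeat a pose let the fingers close. It gives the time, the measured TCP pose, the force and the opening at its end, in the units of the state.
- observe(): the state, without advancing time (a new reading comes with each control period).
- grab_frame(name): name is "side" or "top" or "wrist"; returns a dict with "frame" (480x640x3 uint8, red, green, blue), "z_map" (480x640 float32, m along the optical axis (not along the pixel's ray), 0 where there is no reading), "intrinsics" (3x3 intrinsics, pixels), "pose" (4x4, takes a point from camera to world coordinates). Camera axes: x right, y up, looking along -z (the intrinsics and any distortion apply to the point x, -y, -z); pixel columns grow to the right and rows downward; lengths in m; the calibration is good to about 2 mm. A picture is of the moment at which its call begins.
- sign_off(): hands the job in, once; it reports no verdict.
Trained networks look in a picture, given as the dict that the camera call returned (one of the last four; its "shot" number tells which), for a name from the list of things; names that differ only in an ending like _2 or _b are one class to them, and where a whole thing is asked for, a point or a joint stands for the part that bears it (a point fixed in the world has none). Each returns a list of dicts, best first, with "confidence" (0 to 1); they miss things now and then, are a little off and sometimes report something else, mostly with a low value. They report only what shows in the picture. A call takes as long as a camera call. They do not tell look-alikes from the thing itself.
- trace(thing, picture): "mask" (480x640 bool, what is visible of it).
- mark_of(thing, picture): "xyz" ([x, y, z] in m, in world coordinates, good to about 4 mm: a listed point, or the origin of a listed thing).
The state is a dict: "clock": time; "joints": joint angles; "joint_velocities": joint speeds; "tau": joint torques, N m; "position": TCP position; "orientation": TCP orientation; "wrist_force": force on the tool from outside, world axes, zero at the start; "ft_torque": the same for the moment, N m; "gripper_width": finger opening in m.
Only numpy, scipy, OpenCV 4.12 (cv2) and the standard library are available. Lean on these libraries where they do the work, as an engineer would, in place of code of your own. Each camera call takes 0.05 s, during which the arm holds its last target.

## Working session

There is one attempt and no reset: what is moved stays moved. The work goes in short steps, Python scripts to look and compute and a tool call to move; the robot and the scene stay as the last step left them, time stands still between calls to the robot, and variables do not carry over. Pictures are saved under pics/ and viewed, and the job is handed in when it is done.

Besides the shell and the picture viewer there is one more tool, called after "Call:" as name(argument=value, ...) on one line, values as JSON. move_arm: Moves the arm, as the interface text tells. Its arguments: {"type":"object","properties":{"deltas":{"type":"string"}},"required":["deltas"]}

```bash
ls; mkdir -p pics; cat > h.py <<'E'
import numpy as np, cv2, json
from cell import observe, grab_frame, sign_off, trace, mark_of
from scipy.spatial.transform import Rotation as R
def save(f,name): cv2.imwrite('pics/'+name+'.png', cv2.cvtColor(f['frame'],cv2.COLOR_RGB2BGR))
def cloud(f):
    z=f['z_map'];K=f['intrinsics'];v,u=np.indices(z.shape)
    x=(u-K[0,2])/K[0,0]*z;y=(v-K[1,2])/K[1,1]*z
    P=np.stack([x,-y,-z,np.ones_like(z)],-1)@np.array(f['pose']).T
    P=P[...,:3]; P[z==0]=np.nan
    return P
def proj(f,p):
    q=np.linalg.inv(f['pose'])@np.append(p,1);K=f['intrinsics'];x,y,z=q[0],-q[1],-q[2]
    return K[0,0]*x/z+K[0,2],K[1,1]*y/z+K[1,2]
def st():
    s=observe();q=np.array(s['orientation']);r=R.from_quat(q[[1,2,3,0]])
    return s,np.array(s['position']),r
E
python3 - <<'E'
from h import *
s,p,r=st();print(s);print(r.as_matrix())
for n in ['side','top','wrist']:
    f=grab_frame(n);save(f,n+'0');print(n,f['intrinsics'],f['pose'])
    for t in ['fixture','fixture_slot0','fixture_slot1','fixture_slot2','lever_grip','rack_in','rack_out','rack_out_slot0','rack_out_slot1','rack_out_slot2','card0','carton','mat','meter','tape','jar']:
        try: print(t,[(np.round(d['xyz'],3).tolist(),round(d['confidence'],2)) for d in mark_of(t,f)])
        except Exception as e: print(t,e)
E
```

```text
pics
{'clock': 0.0, 'joints': array([-1.37809256e+00,  2.45806514e-01,  1.55901584e+00,  2.51542744e-05,
        1.33872070e+00, -1.74116414e-01]), 'joint_velocities': array([-9.19461639e-05, -7.95632388e-04,  1.06628385e-03, -9.83934602e-04,
       -6.19006033e-04,  2.16143596e-03]), 'tau': array([-1.29984942e-04, -4.29504061e+01, -3.26129043e+01, -1.35384475e-04,
        5.27932818e-03, -3.29181375e-06]), 'position': array([ 0.23301403, -0.60619658,  0.23018419]), 'orientation': array([-9.75273231e-04,  9.83227528e-01,  1.82380581e-01,  3.17352339e-06]), 'wrist_force': array([ 0.09500428, -0.22162287, -0.27658391]), 'ft_torque': array([-0.02413617,  0.07094863,  0.0114842 ]), 'gripper_width': 0.08555626811596898}
[[ 9.33474648e-01  3.58643221e-01 -3.49501205e-04]
 [ 3.58643209e-01 -9.33472745e-01  1.91898856e-03]
 [ 3.61982387e-04 -1.91667340e-03 -9.99998098e-01]]
side [[596.64213537   0.         326.50775478]
 [  0.         596.64213537 239.17533372]
 [  0.           0.           1.        ]] [[ 0.985267    0.06958016 -0.1562291   0.3285436 ]
 [-0.17008249  0.4943275  -0.8524742  
[... 2742 characters left out ...]
684, 0.278, 0.0], 0.96)]
tape [([0.687, -0.27, 0.0], 0.64)]
jar [([0.404, 0.147, 0.003], 0.88)]
wrist [[397.64771136   0.         314.70145202]
 [  0.         397.64771136 234.34448218]
 [  0.           0.           1.        ]] [[ 3.58527045e-01  8.99276897e-01  2.50518302e-01  2.95625585e-01]
 [-9.33519177e-01  3.45217144e-01  9.67836264e-02 -5.83769897e-01]
 [ 5.52066387e-04 -2.68563187e-01  9.63261911e-01  3.74862929e-01]
 [ 0.00000000e+00  0.00000000e+00  0.00000000e+00  1.00000000e+00]]
fixture []
fixture_slot0 []
fixture_slot1 []
fixture_slot2 []
lever_grip []
rack_in []
rack_out []
rack_out_slot0 []
rack_out_slot1 []
rack_out_slot2 []
card0 []
carton []
mat []
meter []
tape []
jar []
```

View pics/top0.png

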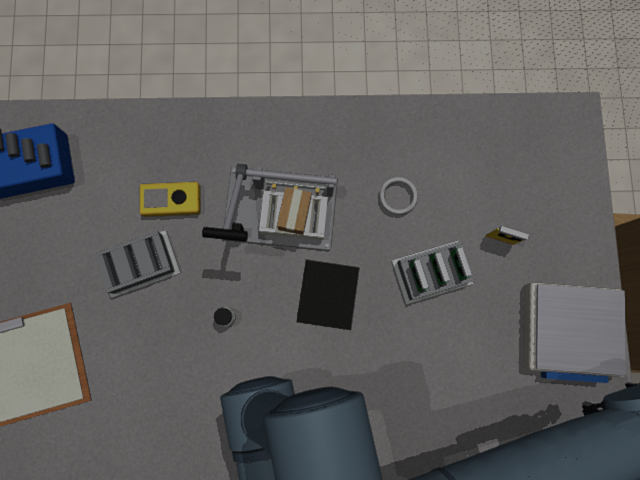

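View pics/side0.png

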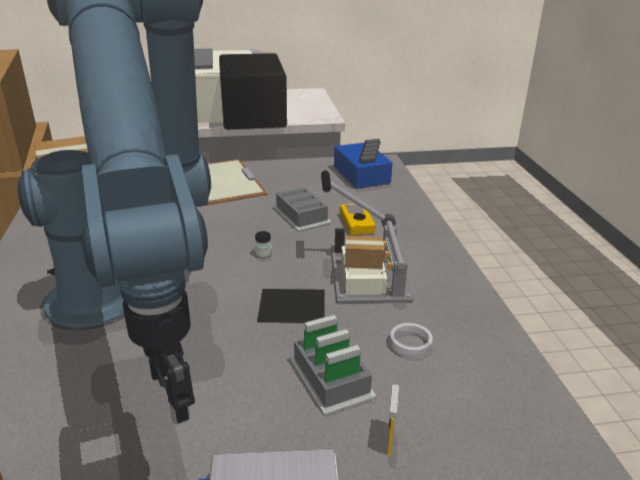

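Top view: three green modules in the rack at right (418,275), (437,268), (458,262). The yellow look-alike stands alone at (507,236). The carton sits on the fixture at (294,208), the mat is at (328,294), the jar at (223,317) and the empty rack at (140,263). Next I'll fit poses from depth.

```bash
cat >> h.py <<'E'
def rect(P,zlo,zhi,c,rad,show=True):
    Q=P.reshape(-1,3);m=(Q[:,2]>zlo)&(Q[:,2]<zhi)&(np.hypot(Q[:,0]-c[0],Q[:,1]-c[1])<rad);Q=Q[m]
    r=cv2.minAreaRect((Q[:,:2]*1000).astype(np.float32))
    (cx,cy),(w,h),a=r
    if w<h: w,h,a=h,w,a+90
    a=(a+90)%180-90
    return len(Q),np.round([cx,cy],1),np.round([w,h],1),'long axis yaw',round(a,1),'z',np.round(np.median(Q[:,2])*1000,1) if len(Q) else None
E
python3 - <<'E'
from h import *
ft=grab_frame('top');fs=grab_frame('side')
Pt=cloud(ft);Ps=cloud(fs)
for n,P in (('top',Pt),('side',Ps)):
    print(n)
    print('carton',rect(P,.105,.118,(.64,-.016),.07))
    print('fixblock',rect(P,.050,.060,(.64,-.016),.1))
    print('rackout',rect(P,.048,.058,(.537,.35),.11))
    print('rackout base',rect(P,.005,.012,(.537,.35),.12))
    print('rackin',rect(P,.048,.058,(.5,-.344),.11))
    for c in [(.484,-.297),(.502,-.342),(.514,-.391)]: print('rail',rect(P,.095,.120,c,.042))
    print('grip',rect(P,.205,.235,(.568,.118),.07))
for f,P in ((ft,Pt),(fs,Ps)):
    m=trace('mat',f)
    for d in m[:2]:
        k=d['mask']; Q=P[k]; print('mat',d['confidence'],rect(Q,-.01,.012,np.nanmedian(Q[:,:2],0),.2))
img=ft['frame'][150:350,80:560];cv2.imwrite('pics/crop1.png',cv2.resize(img[:,:,::-1],(800,333),interpolation=cv2.INTER_CUBIC))
img=ft['frame'][220:310,380:540];cv2.imwrite('pics/crop2.png',cv2.resize(img[:,:,::-1],(800,450),interpolation=cv2.INTER_CUBIC))
E
```

```text
top
carton (1089, array([650.9, -22.5]), array([115.6,  60.2]), 'long axis yaw', -12.7, 'z', np.float64(112.0))
fixblock (1086, array([645.7, -19.1]), array([152.9, 108.8]), 'long axis yaw', 82.8, 'z', np.float64(56.2))
rackout (2074, array([537.1, 350.9]), array([150.5,  97.5]), 'long axis yaw', -70.7, 'z', np.float64(52.8))
rackout base (598, array([537.8, 348.7]), array([234.5, 227.5]), 'long axis yaw', -74.1, 'z', np.float64(7.5))
rackin (1469, array([ 502.6, -344.6]), array([151.5,  96.1]), 'long axis yaw', -74.5, 'z', np.float64(53.0))
rail (190, array([ 487.2, -296.9]), array([66.1, 13. ]), 'long axis yaw', 15.7, 'z', np.float64(107.9))
rail (204, array([ 498.1, -326.6]), array([66.6, 51.8]), 'long axis yaw', 13.8, 'z', np.float64(107.3))
rail (207, array([ 516.3, -390.1]), array([58.2, 55.4]), 'long axis yaw', 63.2, 'z', np.float64(107.5))
grip (526, array([575.2, 116.7]), array([90.1, 38.5]), 'long axis yaw', 83.6, 'z', np.float64(223.4))
side
carton (518, array([639.4, -21.2]), array([88.4, 70.1]), 'long axis yaw', -11.5, 'z', np.float64(108.7))
fixblock (502, array([638.9,
[... 413 characters left out ...]
49, array([ 488.2, -297.9]), array([64.5, 21.5]), 'long axis yaw', 11.6, 'z', np.float64(103.3))
rail (306, array([ 498. , -327.9]), array([64.9, 54.1]), 'long axis yaw', 14.3, 'z', np.float64(103.6))
rail (331, array([ 508. , -377.2]), array([66. , 53.1]), 'long axis yaw', 15.1, 'z', np.float64(103.8))
grip (178, array([570.5, 113.6]), array([95.2, 29.6]), 'long axis yaw', 83.5, 'z', np.float64(219.0))
mat 0.64 (3428, array([457.1, -95.2]), array([153.3, 131.5]), 'long axis yaw', -9.5, 'z', np.float64(3.2))
mat 0.68 (2133, array([454.7, -95.5]), array([150.3, 136.2]), 'long axis yaw', -9.3, 'z', np.float64(0.0))
mat 0.35 (0, array([0., 0.]), array([0., 0.]), 'long axis yaw', 0.0, 'z', None)
```

View pics/crop1.png

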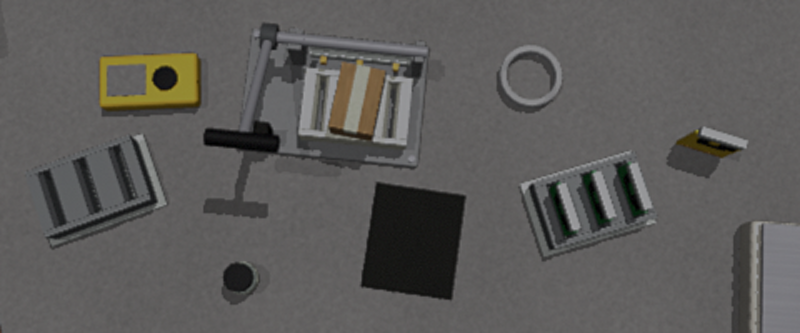

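View pics/crop2.png

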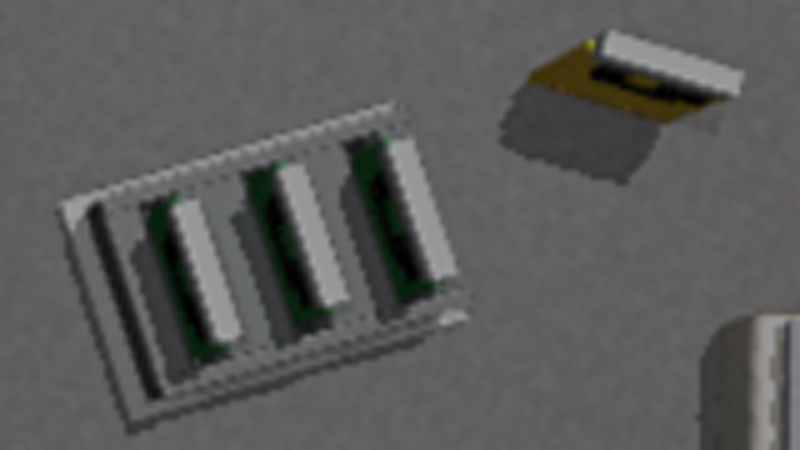

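```bash
cat > go.py <<'E'
import sys
from h import *
def go(x,y,z,yaw):
    s,p,r=st();a=np.radians(yaw)
    T=np.array([[np.cos(a),np.sin(a),0],[np.sin(a),-np.cos(a),0],[0,0,-1]])
    d=r.inv().apply(np.array([x,y,z])-p); v=np.degrees((r.inv()*R.from_matrix(T)).as_rotvec())
    print(f"d {d[0]:.4f} {d[1]:.4f} {d[2]:.4f}  rot {v[0]:.2f} {v[1]:.2f} {v[2]:.2f}  w {s['gripper_width']:.4f} t {s['clock']:.1f}")
for a in ' '.join(sys.argv[1:]).split(','):
    go(*map(float,a.split()))
E
python3 go.py 0.639 -0.02 0.25 -12, .639 -.02 .2 -12
```

```text
d 0.5893 -0.4022 -0.0187  rot -0.00 -0.00 33.01  w 0.0855 t 2.8
d 0.5893 -0.4022 0.0313  rot -0.00 -0.00 33.01  w 0.0855 t 2.8
```

Call:
move_arm(deltas="0.035 -0.024 -0.03 0 0 2 0;0.07 -0.048 -0.05 0 0 4 0;0.104 -0.071 -0.05 0 0 6 0;0.14 -0.095 -0.05 0 0 8 0;0.174 -0.119 -0.05 0 0 10 0;0.208 -0.142 -0.05 0 0 12 0;0.242 -0.165 -0.05 0 0 14 0;0.277 -0.189 -0.05 0 0 16 0;0.311 -0.212 -0.05 0 0 18 0;0.345 -0.235 -0.05 0 0 20 0;0.379 -0.259 -0.05 0 0 22 0;0.413 -0.282 -0.05 0 0 24 0")

```text
clock: 3.75
position: [0.5111, -0.2039, 0.2817]
orientation: [0.0, 1.0, -0.027, 0.0]
wrist_force: [0.7, -0.3, -0.3]
gripper_width: 0.0855
```

```bash
python3 go.py 0.639 -0.02 0.22 -12
```

```text
d 0.1177 -0.1906 0.0617  rot 0.02 -0.04 8.91  w 0.0855 t 3.8
```

Call:
move_arm(deltas="0.02 -0.032 0 0 0 1.5 0;0.04 -0.064 0 0 0 3 0;0.06 -0.096 0 0 0 4.5 0;0.079 -0.128 0.01 0 0 6 0;0.098 -0.16 0.03 0 0 7.5 0;0.117 -0.19 0.05 0 0 8.9 0;0.1177 -0.1906 0.0617 0 0 8.9 0;0.1177 -0.1906 0.0617 0 0 8.9 0")

```text
clock: 4.42
position: [0.6376, -0.018, 0.2158]
orientation: [-0.0, 0.995, -0.103, -0.003]
wrist_force: [-1.0, -1.0, -1.7]
gripper_width: 0.0852
```

```bash
python3 - <<'E'
from h import *
f=grab_frame('wrist');save(f,'w1');P=cloud(f);t=grab_frame('top');save(t,'t1');Pt=cloud(t)
print(st()[1])
for n,Q in (('w',P),('t',Pt)):
  print(n,rect(Q,.105,.116,(.64,-.016),.07), rect(Q,.050,.0605,(.64,-.016),.1))
E
```

```text
[ 0.63862624 -0.0203296   0.21978179]
w (12945, array([650.2, -23.1]), array([116.7,  60.1]), 'long axis yaw', -12.7, 'z', np.float64(113.1)) (9966, array([646.4, -15.4]), array([156.5, 111.6]), 'long axis yaw', 82.9, 'z', np.float64(57.7))
t (10, array([659.5, -38.8]), array([14. ,  4.4]), 'long axis yaw', 74.9, 'z', np.float64(112.8)) (263, array([634.4, -28. ]), array([128.7,  85. ]), 'long axis yaw', 81.1, 'z', np.float64(56.4))
```

View pics/w1.png

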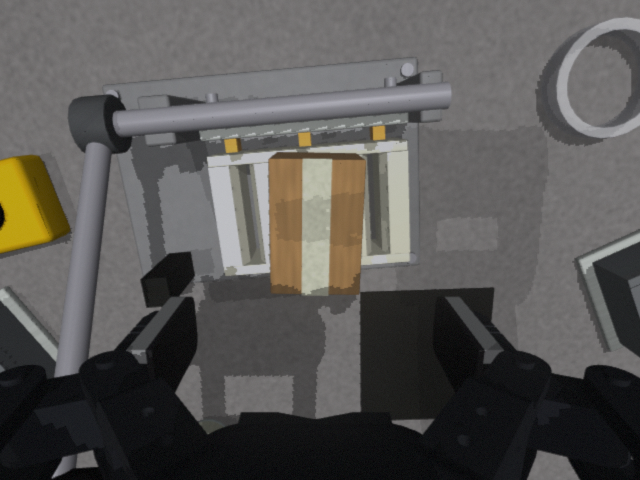

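```bash
python3 - <<'E'
from h import *
f=grab_frame('wrist');P=cloud(f)
print(rect(P,.110,.117,(.63,-.016),.06))
# project into fixture frame yaw -7 about (.6395,-.0205)
a=np.radians(-7);ex=np.array([np.cos(a),np.sin(a)]);ey=np.array([-np.sin(a),np.cos(a)])
Q=P.reshape(-1,3);d=Q[:,:2]-[.6395,-.0205];u=d@ex;v=d@ey
m=(Q[:,2]>.054)&(Q[:,2]<.0605)
for lo,hi in [(-.04,-.02),(-.02,0),(0,.02),(.02,.04)]:
  k=m&(u>lo)&(u<hi)&(abs(v)<.1); vv=np.sort(v[k]); print(lo,np.round([vv[0],vv[-1]],4)); g=np.where(np.diff(vv)>.004)[0]; print([tuple(np.round([vv[i],vv[i+1]],4)) for i in g])
k=m&(abs(v)>.062)&(abs(v)<.074)
for sgn in (-1,1):
  uu=u[k&(v*sgn>0)]; print('u',np.percentile(uu,[0,1,99,100]))
E
python3 go.py 0.639 -0.0195 0.12 -12, 0.639 -0.0195 0.071 -12
```

```text
(12190, array([637.7, -20.2]), array([91.2, 60. ]), 'long axis yaw', -12.8, 'z', np.float64(113.1))
-0.04 [-0.0722  0.0782]
[(np.float64(-0.0537), np.float64(-0.0397)), (np.float64(-0.0327), np.float64(0.0391)), (np.float64(0.0456), np.float64(0.0599))]
-0.02 [-0.0722  0.078 ]
[(np.float64(-0.0539), np.float64(-0.0399)), (np.float64(-0.0354), np.float64(0.0366)), (np.float64(0.0456), np.float64(0.0596))]
0 [-0.0723  0.0782]
[(np.float64(-0.054), np.float64(-0.04)), (np.float64(-0.0374), np.float64(0.0349)), (np.float64(0.0454), np.float64(0.0597))]
0.02 [-0.0723  0.0784]
[(np.float64(-0.0344), np.float64(0.0325))]
u [-0.0493271  -0.04756069  0.04685579  0.08816497]
u [-0.04891194 -0.04726613  0.04638149  0.04708831]
d -0.0005 -0.0015 0.1010  rot 0.04 -0.11 -0.04  w 0.0855 t 4.6
d -0.0006 -0.0015 0.1500  rot 0.04 -0.11 -0.04  w 0.0855 t 4.6
```

Call:
move_arm(deltas="-0.001 -0.001 0.03 0 0 0.8 0;-0.001 -0.001 0.06 0 0 0.8 0;-0.001 -0.001 0.09 0 0 0.8 0;-0.001 -0.001 0.115 0 0 0.8 0;-0.001 -0.001 0.135 0 0 0.8 0;-0.001 -0.001 0.149 0 0 0.8 0;-0.001 -0.001 0.149 0 0 0.8 0;-0.001 -0.001 0.149 0 0 0.8 1;-0.001 -0.001 0.149 0 0 0.8 1;-0.001 -0.001 0.149 0 0 0.8 1;-0.001 -0.001 0.149 0 0 0.8 1;-0.001 -0.001 0.149 0 0 0.8 1")

```text
clock: 5.57
position: [0.6404, -0.0204, 0.0748]
orientation: [0.001, 0.994, -0.112, 0.003]
wrist_force: [-1.2, -1.6, 6.0]
gripper_width: 0.0592
```

```bash
python3 - <<'E'
from h import *
f=grab_frame('wrist');save(f,'w2')
E
python3 go.py 0.639 -0.02 0.2 -12.8, 0.458 -0.095 0.2 -12.8
```

```text
d -0.0006 -0.0000 -0.1252  rot 0.04 -0.38 -0.04  w 0.0593 t 5.6
d -0.1604 0.1133 -0.1262  rot 0.04 -0.38 -0.04  w 0.0593 t 5.6
```

View pics/w2.png

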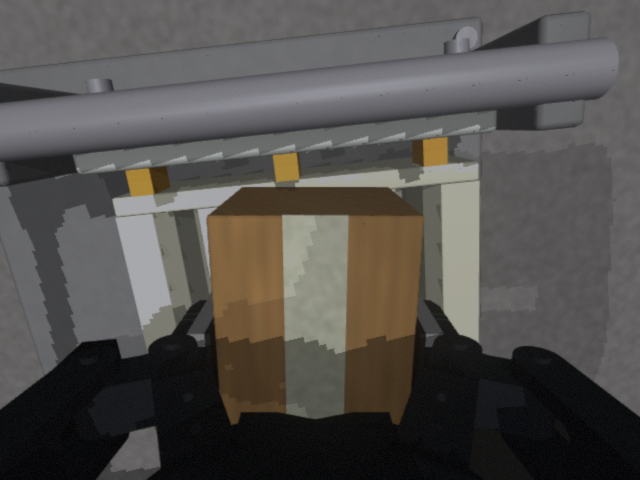

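Call:
move_arm(deltas="0 0 -0.01 0 0 0 1;0 0 -0.03 0 0 0 1;0 0 -0.05 0 0 0 1;0 0 -0.05 0 0 0 1")

```text
clock: 5.95
position: [0.6428, -0.0207, 0.13]
orientation: [0.001, 0.994, -0.112, 0.007]
wrist_force: [1.9, -0.1, -1.1]
gripper_width: 0.059
```

```bash
python3 go.py 0.458 -0.096 0.126 -12.8, 0.458 -0.096 0.02 -12.8
```

```text
d -0.1635 0.1144 0.0016  rot 0.03 -0.85 -0.03  w 0.0590 t 6.0
d -0.1651 0.1144 0.1076  rot 0.03 -0.85 -0.03  w 0.0590 t 6.0
```

Call:
move_arm(deltas="-0.025 0.018 -0.01 0 -0.8 0 1;-0.05 0.035 -0.01 0 -0.8 0 1;-0.075 0.053 -0.01 0 -0.8 0 1;-0.1 0.07 0 0 -0.8 0 1;-0.125 0.088 0 0 -0.8 0 1;-0.15 0.105 0 0 -0.8 0 1;-0.164 0.1145 0.02 0 -0.8 0 1;-0.165 0.1145 0.05 0 -0.8 0 1;-0.165 0.1145 0.07 0 -0.8 0 1;-0.165 0.1145 0.085 0 -0.8 0 1;-0.165 0.1145 0.09 0 -0.8 0 1;-0.165 0.1145 0.09 0 -0.8 0 1")

```text
clock: 6.95
position: [0.4563, -0.0953, 0.036]
orientation: [-0.0, 0.994, -0.112, -0.001]
wrist_force: [-0.3, 0.4, -3.0]
gripper_width: 0.0596
```

```bash
python3 go.py 0.458 -0.096 0.021 -12.8
```

```text
d 0.0018 0.0003 0.0149  rot -0.02 0.17 -0.03  w 0.0596 t 7.0
```

Call:
move_arm(deltas="0.001 0 0.005 0 0.2 0 1;0.001 0 0.01 0 0.2 0 1;0.001 0 0.0145 0 0.2 0 1;0.001 0 0.0145 0 0.2 0 1;0.001 0 0.0145 0 0.2 0 1;0.001 0 0.0145 0 0.2 0 0;0.001 0 0.0145 0 0.2 0 0;0.001 0 0.0145 0 0.2 0 0;0.001 0 0.0145 0 0.2 0 0;0.001 0 -0.02 0 0.2 0 0;0.001 0 -0.06 0 0.2 0 0;0.001 0 -0.1 0 0.2 0 0")

```text
clock: 7.95
position: [0.4567, -0.0953, 0.1366]
orientation: [-0.001, 0.994, -0.112, -0.001]
wrist_force: [1.3, -0.5, 0.5]
gripper_width: 0.0853
```

```bash
python3 go.py .475 -.315 .25 15.7
```

```text
d 0.0664 0.2101 -0.1137  rot -0.08 0.09 -28.53  w 0.0853 t 8.0
```

Call:
move_arm(deltas="0 0 -0.04 0 0 0 0.3;0.005 0.017 -0.08 0 0 -3 0.6;0.013 0.04 -0.114 0 0 -6 0.62;0.021 0.065 -0.114 0 0 -9 0.62;0.029 0.09 -0.114 0 0 -12 0.62;0.037 0.115 -0.114 0 0 -15 0.62;0.045 0.14 -0.114 0 0 -18 0.62;0.052 0.165 -0.114 0 0 -22 0.62;0.06 0.19 -0.114 0 0 -26 0.62;0.066 0.21 -0.114 0 0 -28.5 0.62;0.066 0.21 -0.114 0 0 -28.5 0.62;0.066 0.21 -0.114 0 0 -28.5 0.62")

```text
clock: 8.95
position: [0.4744, -0.3154, 0.2502]
orientation: [-0.001, 0.991, 0.135, -0.001]
wrist_force: [-0.3, 0.6, 0.4]
gripper_width: 0.0323
```

```bash
python3 - <<'E'
from h import *
f=grab_frame('wrist');save(f,'w3');P=cloud(f);t=grab_frame('top');save(t,'t3');Pt=cloud(t)
s=observe();print(s['gripper_width'])
print('carton',rect(Pt,.04,.064,(.457,-.095),.09))
print('rack',rect(P,.048,.057,(.5,-.344),.11))
for c in [(.484,-.297),(.502,-.342),(.514,-.391)]: print('rail',rect(P,.1,.120,c,.022),rect(Pt,.1,.120,c,.022))
print([ (np.round(d['xyz'],3),round(d['confidence'],2)) for d in mark_of('card0',f)])
E
python3 go.py .475 -.315 .25 15.7
```

```text
0.03243598224105343
carton (1045, array([456.2, -96.5]), array([90.8, 60. ]), 'long axis yaw', -12.7, 'z', np.float64(58.2))
rack (12299, array([ 500.9, -345.6]), array([150.7,  95.5]), 'long axis yaw', -74.4, 'z', np.float64(54.0))
rail (976, array([ 484.3, -298. ]), array([43.8, 11.8]), 'long axis yaw', 15.1, 'z', np.float64(109.0)) (36, array([ 497.1, -293.7]), array([16.1, 11.3]), 'long axis yaw', 12.5, 'z', np.float64(108.4))
rail (1039, array([ 502.6, -344.9]), array([43.7, 12.1]), 'long axis yaw', 15.3, 'z', np.float64(109.0)) (0, array([0., 0.]), array([0., 0.]), 'long axis yaw', 0.0, 'z', None)
rail (1156, array([ 514.5, -393.2]), array([43.6, 12.5]), 'long axis yaw', 15.4, 'z', np.float64(109.0)) (0, array([0., 0.]), array([0., 0.]), 'long axis yaw', 0.0, 'z', None)
[(array([ 0.49 , -0.296,  0.008]), 0.98), (array([ 0.581, -0.516, -0.004]), 0.91), (array([ 0.51 , -0.392,  0.01 ]), 0.86), (array([ 0.504, -0.342,  0.008]), 0.76)]
d 0.0001 0.0012 0.0003  rot -0.12 0.07 -0.01  w 0.0323 t 9.1
```

View pics/w3.png

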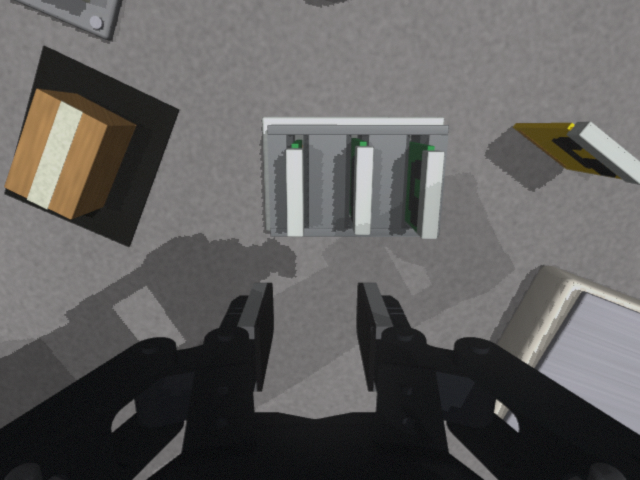

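View pics/t3.png

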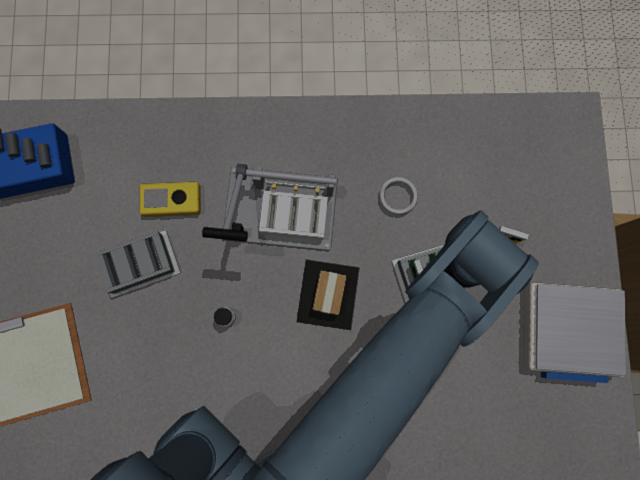

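Carton is centred on the mat (top view 329,293); the three green rails show in the wrist view at (294,190), (364,190) and (432,195).

```bash
cat >> h.py <<'E'
def rails(P,c,yaw,zlo=.1,zhi=.125,vs=(-.05,0,.05),w=.02):
    a=np.radians(yaw);ex=np.array([np.cos(a),np.sin(a)]);ey=np.array([-np.sin(a),np.cos(a)])
    Q=P.reshape(-1,3);d=Q[:,:2]-c;u=d@ex;v=d@ey
    for v0 in vs:
        k=(Q[:,2]>zlo)&(Q[:,2]<zhi)&(abs(v-v0)<w)&(abs(u)<.06)
        if k.sum()<30: print(v0,'none');continue
        U=np.percentile(u[k],[.5,99.5]);V=np.percentile(v[k],[1,99]);uc=U.mean();vc=V.mean()
        w_=np.array(c)+uc*ex+vc*ey
        print(v0,k.sum(),'U',np.round(U,4),'V',np.round(V,4),'z',round(np.median(Q[k,2]),4),'world',np.round(w_,4),rect(Q[k],0,1,w_,.2)[4])
E
python3 - <<'E'
from h import *
f=grab_frame('wrist');P=cloud(f)
rails(P,(.502,-.3455),15.6)
E
```

```text
-0.05 1710 U [-0.0341  0.0291] V [-0.0552 -0.0433] z 0.1089 world [ 0.5128 -0.3936] 15.8
0 1553 U [-0.0312  0.0321] V [-0.0054  0.0065] z 0.109 world [ 0.5023 -0.3448] 15.5
0.05 1462 U [-0.0329  0.0307] V [0.0446 0.0562] z 0.109 world [ 0.4874 -0.2973] 15.3
```

```bash
python3 go.py .4875 -.2973 .16 15.5, .4875 -.2973 .081 15.5
```

```text
d 0.0169 -0.0122 0.0904  rot -0.11 0.07 0.21  w 0.0329 t 9.2
d 0.0170 -0.0121 0.1694  rot -0.11 0.07 0.21  w 0.0329 t 9.2
```

Call:
move_arm(deltas="0.009 -0.006 0.03 0 0 0 0.62;0.017 -0.012 0.06 0 0 0.2 0.62;0.017 -0.012 0.09 0 0 0.2 0.62;0.017 -0.012 0.115 0 0 0.2 0.62;0.017 -0.012 0.14 0 0 0.2 0.62;0.017 -0.012 0.16 0 0 0.2 0.62;0.017 -0.012 0.168 0 0 0.2 0.62;0.017 -0.012 0.168 0 0 0.2 0.62;0.017 -0.012 0.168 0 0 0.2 1;0.017 -0.012 0.168 0 0 0.2 1;0.017 -0.012 0.168 0 0 0.2 1;0.017 -0.012 0.168 0 0 0.2 1")

```text
clock: 10.15
position: [0.4885, -0.2981, 0.0842]
orientation: [0.0, 0.991, 0.135, 0.0]
wrist_force: [0.2, 0.4, 3.5]
gripper_width: 0.0107
```

```bash
python3 go.py .4875 -.2973 .21 15.5
```

```text
d -0.0006 -0.0010 -0.1258  rot 0.04 -0.04 0.02  w 0.0107 t 10.2
```

Call:
move_arm(deltas="0 0 -0.015 0 0 0 1;0 0 -0.035 0 0 0 1;0 0 -0.055 0 0 0 1;0 0 -0.08 0 0 0 1;0 0 -0.105 0 0 0 1;0 0 -0.126 0 0 0 1;0 0 -0.126 0 0 0 1")

```text
clock: 10.73
position: [0.4906, -0.3001, 0.2163]
orientation: [0.004, 0.991, 0.135, 0.004]
wrist_force: [-0.2, -0.4, 1.0]
gripper_width: 0.011
```

```bash
python3 - <<'E'
from h import *
f=grab_frame('wrist');save(f,'w4');s=observe();print(s['position'],s['gripper_width'],s['wrist_force'])
a=np.radians(-7);c=np.array([.6395,-.0175]);ey=np.array([-np.sin(a),np.cos(a)])
for i in (-1,0,1): print(c+.05*i*ey)
E
python3 go.py .6456 .0321 .22 -7
```

```text
[ 0.4896411  -0.29928095  0.21350657] 0.010988661782300253 [-0.67643116  1.06541982 -0.70997311]
[ 0.63340653 -0.06712731]
[ 0.6395 -0.0175]
[0.64559347 0.03212731]
d 0.2390 -0.2775 -0.0073  rot 0.31 -0.30 22.52  w 0.0110 t 10.8
```

View pics/w4.png

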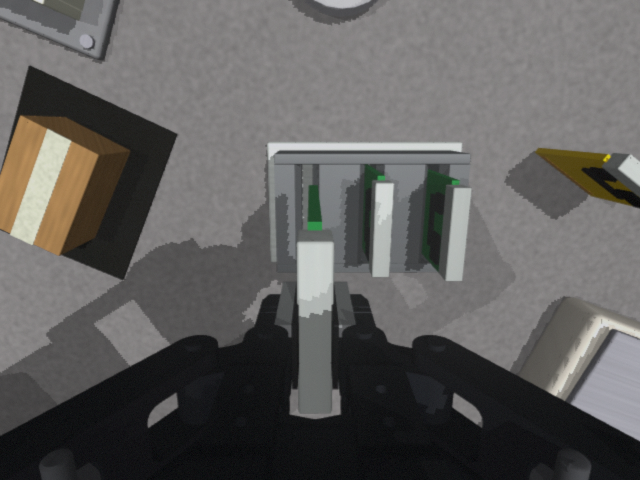

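Call:
move_arm(deltas="0.024 -0.028 -0.007 0 0 2.2 1;0.048 -0.055 -0.007 0 0 4.5 1;0.072 -0.083 -0.007 0 0 6.8 1;0.096 -0.111 -0.007 0 0 9 1;0.12 -0.139 -0.007 0 0 11.2 1;0.143 -0.166 -0.007 0 0 13.5 1;0.167 -0.194 -0.007 0 0 15.8 1;0.191 -0.222 -0.007 0 0 18 1;0.215 -0.25 -0.007 0 0 20.2 1;0.239 -0.2775 -0.007 0 0 22.5 1;0.239 -0.2775 -0.007 0 0 22.5 1;0.239 -0.2775 -0.007 0 0 22.5 1")

```text
clock: 11.78
position: [0.645, 0.0339, 0.2174]
orientation: [0.002, 0.998, -0.059, 0.001]
wrist_force: [-0.1, -0.3, -0.7]
gripper_width: 0.0108
```

```bash
python3 - <<'E'
from h import *
f=grab_frame('wrist');save(f,'w5');P=cloud(f);s,p,r=st();print(p)
def edges(P,c,yaw,z0,vspan=.09):
    a=np.radians(yaw);ex=np.array([np.cos(a),np.sin(a)]);ey=np.array([-np.sin(a),np.cos(a)])
    Q=P.reshape(-1,3);d=Q[:,:2]-c;u=d@ex;v=d@ey
    m=(abs(Q[:,2]-z0)<.0035)
    for lo,hi in [(-.035,-.015),(-.01,.01),(.01,.03)]:
        vv=np.sort(v[m&(u>lo)&(u<hi)&(abs(v)<vspan)])
        if len(vv)<5: continue
        g=np.where(np.diff(vv)>.004)[0]; print(lo,np.round(vv[[0,-1]],4),[tuple(np.round([vv[i],vv[i+1]],4).tolist()) for i in g])
edges(P,(.6395,-.0175),-7,.057)
Q=P.reshape(-1,3); q=r.inv().apply(Q-p) # card rail top in tool frame
k=(abs(q[:,1])<.012)&(q[:,2]<-.015)&(q[:,2]>-.04)&(abs(q[:,0])<.05)
print('rail tool x',np.percentile(q[k,0],[1,99]),'y',np.percentile(q[k,1],[1,99]),'z',np.percentile(q[k,2],[2,98]))
E
python3 go.py .6456 .0321 .22 -7,.6456 .0321 .088 -7
```

```text
[0.64479822 0.03262626 0.21762935]
-0.035 [-0.0753  0.0747] [(-0.056, -0.0425), (-0.0062, 0.0071), (0.0356, 0.0633)]
-0.01 [-0.0755  0.075 ] [(-0.0565, -0.043), (-0.0065, 0.0069), (0.0429, 0.0562)]
0.01 [-0.0756  0.0746] [(-0.0565, -0.0431), (-0.0064, 0.0068), (0.043, 0.0569)]
rail tool x [-0.03062085  0.03192362] y [-0.01105935  0.01112595] z [-0.03856144 -0.01762754]
d 0.0009 0.0004 -0.0024  rot 0.27 -0.17 0.10  w 0.0108 t 11.8
d 0.0005 -0.0002 0.1296  rot 0.27 -0.17 0.10  w 0.0108 t 11.8
```

View pics/w5.png

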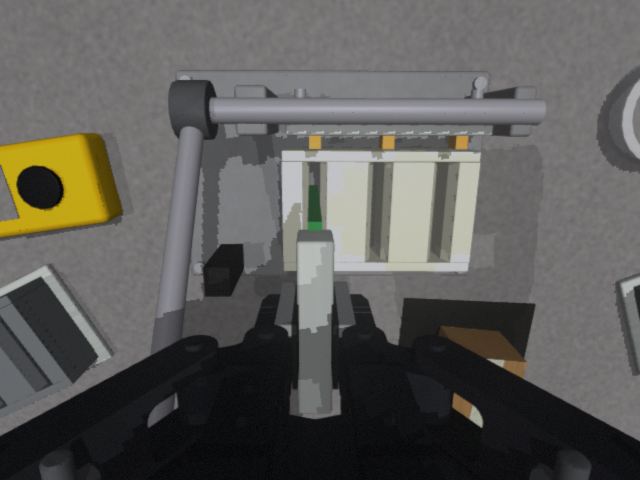

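Call:
move_arm(deltas="0.0005 0 0.03 0 0 0 1;0.0005 0 0.055 0 0 0 1;0.0005 0 0.07 0 0 0 1;0.0005 0 0.085 0 0 0 1;0.0005 0 0.1 0 0 0 1;0.0005 0 0.115 0 0 0 1;0.0005 0 0.125 0 0 0 1;0.0005 0 0.129 0 0 0 1;0.0005 0 0.129 0 0 0 1;0.0005 0 0.129 0 0 0 1")

```text
clock: 12.67
position: [0.6456, 0.0312, 0.0886]
orientation: [0.003, 0.998, -0.06, 0.001]
wrist_force: [0.1, 0.7, -0.9]
gripper_width: 0.0108
```

```bash
python3 go.py .6456 .0321 .088 -7
```

```text
d -0.0001 -0.0009 0.0006  rot 0.30 -0.18 0.07  w 0.0108 t 12.7
```

Call:
move_arm(deltas="0 0 0.001 0 0 0 0.62;0 0 0.001 0 0 0 0.62;0 0 0.001 0 0 0 0.62;0 0 0.001 0 0 0 0.62;0 0 -0.02 0 0 0 0.62;0 0 -0.06 0 0 0 0.62;0 0 -0.1 0 0 0 0.62;0 0 -0.13 0 0 0 0.62;0 0 -0.13 0 0 0 0.62")

```text
clock: 13.42
position: [0.6494, 0.0316, 0.228]
orientation: [0.003, 0.998, -0.06, 0.009]
wrist_force: [0.8, 0.4, 1.8]
gripper_width: 0.0324
```

```bash
python3 - <<'E'
from h import *
f=grab_frame('wrist');save(f,'w6');P=cloud(f)
rails(P,(.6395,-.0175),-7,vs=(.05,))
E
python3 go.py .5023 -.3448 .21 15.5
```

```text
0.05 1621 U [-0.0313  0.0321] V [0.0422 0.0537] z 0.1129 world [0.6458 0.0301] -6.8
d -0.0994 0.3913 0.0149  rot 0.44 -0.67 -22.42  w 0.0325 t 13.5
```

View pics/w6.png

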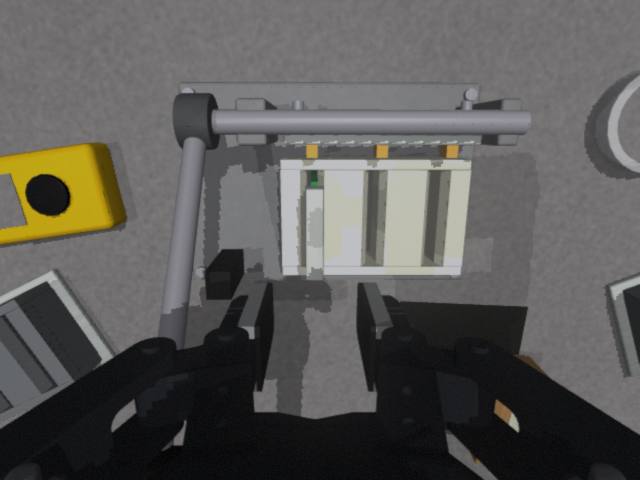

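Module 1 is seated (rail top 112 mm). On to the middle one.

Call:
move_arm(deltas="-0.009 0.036 0 0 0 -2 0.62;-0.018 0.071 0 0 0 -4 0.62;-0.027 0.107 0 0 0 -6 0.62;-0.036 0.142 0 0 0 -8 0.62;-0.045 0.178 0 0 0 -10 0.62;-0.054 0.213 0 0 0 -12 0.62;-0.063 0.249 0.015 0 0 -14 0.62;-0.072 0.284 0.015 0 0 -16 0.62;-0.081 0.32 0.015 0.4 -0.6 -18 0.62;-0.09 0.356 0.015 0.4 -0.6 -20 0.62;-0.0994 0.3913 0.015 0.4 -0.6 -22.4 0.62;-0.0994 0.3913 0.015 0.4 -0.6 -22.4 0.62")

```text
clock: 14.47
position: [0.4994, -0.3497, 0.2085]
orientation: [0.001, 0.991, 0.132, -0.0]
wrist_force: [0.3, -0.5, -0.5]
gripper_width: 0.0324
```

```bash
python3 - <<'E'
from h import *
f=grab_frame('wrist');P=cloud(f)
rails(P,(.502,-.3455),15.6,vs=(-.05,0))
E
python3 go.py .5023 -.3448 .081 15.5
```

```text
-0.05 2047 U [-0.0341  0.0292] V [-0.0553 -0.0434] z 0.1089 world [ 0.5129 -0.3937] 15.3
0 1888 U [-0.031   0.0324] V [-0.0055  0.0063] z 0.109 world [ 0.5026 -0.3449] 15.2
d 0.0024 -0.0017 0.1274  rot -0.04 0.00 -0.29  w 0.0326 t 14.5
```

Call:
move_arm(deltas="0.0024 -0.0017 0.02 0 0 -0.2 0.62;0.0024 -0.0017 0.045 0 0 -0.2 0.62;0.0024 -0.0017 0.07 0 0 -0.2 0.62;0.0024 -0.0017 0.095 0 0 -0.2 0.62;0.0024 -0.0017 0.115 0 0 -0.2 0.62;0.0024 -0.0017 0.126 0 0 -0.2 0.62;0.0024 -0.0017 0.126 0 0 -0.2 0.62;0.0024 -0.0017 0.126 0 0 -0.2 1;0.0024 -0.0017 0.126 0 0 -0.2 1;0.0024 -0.0017 0.126 0 0 -0.2 1;0.0024 -0.0017 0.126 0 0 -0.2 1;0.0024 -0.0017 0.126 0 0 -0.2 1")

```text
clock: 15.52
position: [0.5029, -0.3453, 0.0837]
orientation: [0.0, 0.991, 0.134, 0.001]
wrist_force: [0.6, 0.3, 1.5]
gripper_width: 0.0107
```

```bash
python3 go.py .5023 -.3448 .21 15.5
```

```text
d -0.0003 -0.0005 -0.1263  rot 0.06 -0.06 -0.10  w 0.0107 t 15.5
```

Call:
move_arm(deltas="0 0 -0.015 0 0 0 1;0 0 -0.035 0 0 0 1;0 0 -0.055 0 0 0 1;0 0 -0.08 0 0 0 1;0 0 -0.11 0 0 0 1;0 0 -0.136 0 0 0 1;0 0 -0.136 0 0 0 1")

```text
clock: 16.1
position: [0.5052, -0.3476, 0.2272]
orientation: [0.005, 0.991, 0.134, 0.004]
wrist_force: [0.2, -0.4, 0.2]
gripper_width: 0.0108
```

```bash
python3 go.py .6395 -.0175 .225 -7
```

```text
d 0.2172 -0.2826 0.0004  rot 0.59 -0.53 22.41  w 0.0108 t 16.1
```

Call:
move_arm(deltas="0.022 -0.028 0 0 0 2.2 1;0.044 -0.057 0 0 0 4.5 1;0.066 -0.086 0 0 0 6.8 1;0.088 -0.114 0 0 0 9 1;0.11 -0.142 0 0 0 11.2 1;0.132 -0.17 0 0 0 13.5 1;0.154 -0.198 0 0 0 15.8 1;0.176 -0.226 0 0 0 18 1;0.197 -0.255 0 0 0 20.2 1;0.2172 -0.2826 0 0.6 -0.5 22.4 1;0.2172 -0.2826 0 0.6 -0.5 22.4 1;0.2172 -0.2826 0 0.6 -0.5 22.4 1")

```text
clock: 17.1
position: [0.6394, -0.0158, 0.2243]
orientation: [-0.0, 0.998, -0.06, -0.0]
wrist_force: [-0.4, -1.0, -2.0]
gripper_width: 0.0108
```

```bash
python3 go.py .6395 -.0175 .088 -7
```

```text
d 0.0004 0.0017 0.1363  rot -0.01 0.04 0.18  w 0.0108 t 17.1
```

Call:
move_arm(deltas="0.0004 0.0012 0.01 0 0 0 1;0.0004 0.0012 0.04 0 0 0 1;0.0004 0.0012 0.065 0 0 0 1;0.0004 0.0012 0.08 0 0 0 1;0.0004 0.0012 0.095 0 0 0 1;0.0004 0.0012 0.11 0 0 0 1;0.0004 0.0012 0.125 0 0 0 1;0.0004 0.0012 0.134 0 0 0 1;0.0004 0.0012 0.136 0 0 0 1;0.0004 0.0012 0.136 0 0 0 1")

```text
clock: 17.93
position: [0.6392, -0.0181, 0.0877]
orientation: [-0.0, 0.998, -0.06, -0.001]
wrist_force: [0.6, -0.2, -0.9]
gripper_width: 0.0106
```

Call:
move_arm(deltas="0 0 0 0 0 0 0.62;0 0 0 0 0 0 0.62;0 0 0 0 0 0 0.62;0 0 0 0 0 0 0.62;0 0 -0.02 0 0 0 0.62;0 0 -0.06 0 0 0 0.62;0 0 -0.1 0 0 0 0.62;0 0 -0.13 0 0 0 0.62;0 0 -0.13 0 0 0 0.62")

```text
clock: 18.68
position: [0.6435, -0.0189, 0.2271]
orientation: [0.001, 0.998, -0.06, 0.007]
wrist_force: [1.5, -0.1, 0.7]
gripper_width: 0.0328
```

```bash
python3 - <<'E'
from h import *
f=grab_frame('wrist');save(f,'w7');P=cloud(f)
rails(P,(.6395,-.0175),-7,vs=(0,.05))
E
python3 go.py .5127 -.3936 .22 15.5
```

```text
0 1664 U [-0.0325  0.0313] V [-0.0069  0.0046] z 0.113 world [ 0.6388 -0.0186] -6.8
0.05 1927 U [-0.031   0.0321] V [0.0422 0.0541] z 0.1128 world [0.6459 0.0302] -6.9
d -0.0834 0.3878 0.0029  rot 0.14 -0.47 -22.39  w 0.0324 t 18.7
```

Call:
move_arm(deltas="-0.008 0.036 0 0 0 -2 0.62;-0.015 0.071 0 0 0 -4 0.62;-0.023 0.107 0 0 0 -6 0.62;-0.03 0.142 0 0 0 -8 0.62;-0.038 0.178 0 0 0 -10 0.62;-0.046 0.213 0 0 0 -12 0.62;-0.053 0.249 0 0 0 -14 0.62;-0.061 0.284 0 0 0 -16 0.62;-0.069 0.32 0 0.1 -0.5 -18 0.62;-0.076 0.356 0 0.1 -0.5 -20 0.62;-0.0834 0.3878 0.003 0.1 -0.5 -22.4 0.62;-0.0834 0.3878 0.003 0.1 -0.5 -22.4 0.62")

```text
clock: 19.73
position: [0.5097, -0.3981, 0.2177]
orientation: [-0.0, 0.991, 0.133, -0.002]
wrist_force: [-0.6, 0.6, -1.0]
gripper_width: 0.0324
```

```bash
python3 - <<'E'
from h import *
f=grab_frame('wrist');P=cloud(f)
rails(P,(.502,-.3455),15.6,vs=(-.05,0))
E
python3 go.py .5127 -.3936 .081 15.5
```

```text
-0.05 1781 U [-0.0343  0.0292] V [-0.0555 -0.0438] z 0.109 world [ 0.5129 -0.394 ] 15.3
0 none
d 0.0026 -0.0011 0.1368  rot -0.12 0.12 -0.24  w 0.0320 t 19.8
```

Call:
move_arm(deltas="0.0026 -0.001 0.02 0 0 -0.2 0.62;0.0026 -0.001 0.05 0 0 -0.2 0.62;0.0026 -0.001 0.08 0 0 -0.2 0.62;0.0026 -0.001 0.105 0 0 -0.2 0.62;0.0026 -0.001 0.125 0 0 -0.2 0.62;0.0026 -0.001 0.136 0 0 -0.2 0.62;0.0026 -0.001 0.136 0 0 -0.2 0.62;0.0026 -0.001 0.136 0 0 -0.2 1;0.0026 -0.001 0.136 0 0 -0.2 1;0.0026 -0.001 0.136 0 0 -0.2 1;0.0026 -0.001 0.136 0 0 -0.2 1;0.0026 -0.001 0.136 0 0 -0.2 1")

```text
clock: 20.78
position: [0.5133, -0.3943, 0.0833]
orientation: [0.0, 0.991, 0.134, -0.0]
wrist_force: [-0.4, 0.9, 2.0]
gripper_width: 0.0108
```

Call:
move_arm(deltas="0 0 -0.015 0 0 0 1;0 0 -0.035 0 0 0 1;0 0 -0.055 0 0 0 1;0 0 -0.08 0 0 0 1;0 0 -0.11 0 0 0 1;0 0 -0.136 0 0 0 1;0 0 -0.136 0 0 0 1")

```text
clock: 21.37
position: [0.5159, -0.3968, 0.2282]
orientation: [0.006, 0.991, 0.134, 0.003]
wrist_force: [0.9, -1.5, 0.7]
gripper_width: 0.0106
```

```bash
python3 go.py .6334 -.0671 .225 -7
```

```text
d 0.2011 -0.2865 0.0009  rot 0.61 -0.42 22.46  w 0.0106 t 21.4
```

Call:
move_arm(deltas="0.02 -0.029 0 0 0 2.2 1;0.04 -0.057 0 0 0 4.5 1;0.06 -0.086 0 0 0 6.8 1;0.08 -0.115 0 0 0 9 1;0.1 -0.143 0 0 0 11.2 1;0.12 -0.172 0 0 0 13.5 1;0.14 -0.2 0 0 0 15.8 1;0.16 -0.229 0 0 0 18 1;0.18 -0.258 0 0 0 20.2 1;0.201 -0.2865 0 0.6 -0.4 22.4 1;0.201 -0.2865 0 0.6 -0.4 22.4 1;0.201 -0.2865 0 0.6 -0.4 22.4 1")

```text
clock: 22.37
position: [0.6334, -0.0654, 0.226]
orientation: [0.0, 0.998, -0.059, 0.0]
wrist_force: [-0.4, -1.2, -0.5]
gripper_width: 0.011
```

```bash
python3 go.py .6334 -.0671 .088 -7
```

```text
d 0.0001 0.0016 0.1380  rot 0.02 -0.02 0.24  w 0.0110 t 22.4
```

Call:
move_arm(deltas="0.0004 0.001 0.01 0 0 0.2 1;0.0004 0.001 0.04 0 0 0.2 1;0.0004 0.001 0.065 0 0 0.2 1;0.0004 0.001 0.08 0 0 0.2 1;0.0004 0.001 0.095 0 0 0.2 1;0.0004 0.001 0.11 0 0 0.2 1;0.0004 0.001 0.125 0 0 0.2 1;0.0004 0.001 0.134 0 0 0.2 1;0.0004 0.001 0.1375 0 0 0.2 1;0.0004 0.001 0.1375 0 0 0.2 1")

```text
clock: 23.2
position: [0.6333, -0.0675, 0.0881]
orientation: [0.0, 0.998, -0.061, -0.0]
wrist_force: [0.6, 0.8, -1.0]
gripper_width: 0.0111
```

Call:
move_arm(deltas="0 0 0 0 0 0 0.62;0 0 0 0 0 0 0.62;0 0 0 0 0 0 0.62;0 0 0 0 0 0 0.62;0 0 -0.02 0 0 0 0.62;0 0 -0.06 0 0 0 0.62;0 0 -0.1 0 0 0 0.62;0 0 -0.14 0 0 0 0.62;0 0 -0.14 0 0 0 0.62")

```text
clock: 23.95
position: [0.638, -0.0686, 0.2393]
orientation: [0.002, 0.998, -0.061, 0.008]
wrist_force: [0.9, -0.7, 0.9]
gripper_width: 0.0324
```

```bash
python3 - <<'E'
from h import *
f=grab_frame('wrist');save(f,'w8');P=cloud(f)
rails(P,(.6395,-.0175),-7)
g=grab_frame('side');save(g,'s8');Ps=cloud(g)
print('carton side',rect(Ps,.045,.064,(.457,-.095),.09))
print([ (np.round(d['xyz'],3),round(d['confidence'],2)) for d in mark_of('lever_grip',g)])
a=np.radians(-7);c=np.array([.6395,-.0175]);ex=np.array([np.cos(a),np.sin(a)]);ey=np.array([-np.sin(a),np.cos(a)])
for t in (35,25,15,5,-8):
  x=.075-.2*np.cos(np.radians(t));print(t,np.round(c+x*ex+.125*ey,4),round(.1+.2*np.sin(np.radians(t)),4))
E
```

```text
-0.05 1526 U [-0.0314  0.0319] V [-0.0574 -0.046 ] z 0.113 world [ 0.6335 -0.0688] -7.2
0 1742 U [-0.032   0.0313] V [-0.0077  0.0042] z 0.1128 world [ 0.6389 -0.0192] -6.9
0.05 2002 U [-0.0312  0.032 ] V [0.0421 0.054 ] z 0.1126 world [0.6458 0.0301] -6.7
carton side (756, array([ 425.7, -135.1]), array([91. , 66.4]), 'long axis yaw', -13.0, 'z', np.float64(54.7))
[(array([0.566, 0.119, 0.213]), 0.96)]
35 [0.5666 0.1174] 0.2147
25 [0.5493 0.1195] 0.1845
15 [0.5374 0.121 ] 0.1518
5 [0.5314 0.1217] 0.1174
-8 [0.5326 0.1216] 0.0722
```

View pics/w8.png

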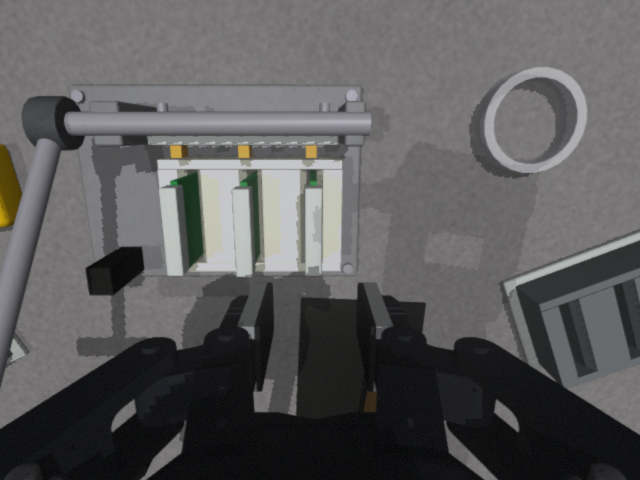

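View pics/s8.png

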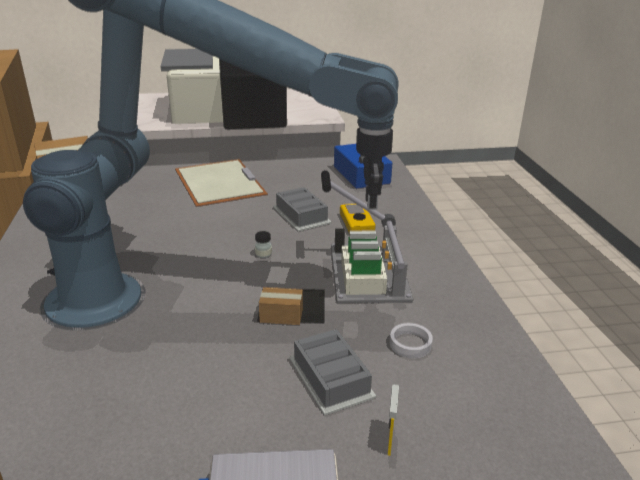

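All three modules are seated (rails at 112 mm). The carton has been knocked to about (0.426, -0.135), so I'll put it back later. Lever next.

```bash
python3 go.py .638 -.0686 .29 -7, .5666 .1174 .29 -7, .5666 .1174 .245 -7
```

```text
d 0.0047 0.0007 -0.0614  rot 0.03 -0.03 -0.03  w 0.0322 t 24.1
d -0.0889 -0.1752 -0.0616  rot 0.03 -0.03 -0.03  w 0.0322 t 24.1
d -0.0890 -0.1752 -0.0166  rot 0.03 -0.03 -0.03  w 0.0322 t 24.1
```

Call:
move_arm(deltas="0 0 -0.035 0 0 0 1;-0.01 -0.01 -0.061 0 0 0 1;-0.028 -0.045 -0.061 0 0 0 1;-0.045 -0.08 -0.061 0 0 0 1;-0.06 -0.115 -0.061 0 0 0 1;-0.075 -0.15 -0.061 0 0 0 1;-0.089 -0.175 -0.061 0 0 0 1;-0.089 -0.175 -0.045 0 0 0 1;-0.089 -0.175 -0.0166 0 0 0 1;-0.089 -0.175 -0.0166 0 0 0 1;-0.089 -0.175 -0.0166 0 0 0 1")

```text
clock: 25.02
position: [0.5646, 0.1172, 0.2416]
orientation: [0.001, 0.998, -0.061, -0.003]
wrist_force: [0.1, -0.2, 0.3]
gripper_width: 0.0002
```

```bash
python3 - <<'E'
from h import *
f=grab_frame('wrist');save(f,'w9')
s=grab_frame('side');save(s,'s9');P=cloud(s)
print(s['clock'] if 'clock' in s else '',observe()['gripper_width'])
E
python3 go.py  .5666 .1174 .226 -7, .558 .1184 .212 -7, .5493 .1195 .1955 -7,.543 .1202 .18 -7, .5374 .121 .1628 -7, .534 .1215 .146 -7, .5314 .1217 .1284 -7, .5308 .1217 .11 -7, .5314 .1217 .093 -7,.5326 .1216 .081 -7
```

```text
0.0001879331634879554
d -0.0002 -0.0005 0.0192  rot 0.04 -0.00 -0.06  w 0.0002 t 25.1
d -0.0089 -0.0004 0.0332  rot 0.04 -0.00 -0.06  w 0.0002 t 25.1
d -0.0176 -0.0005 0.0497  rot 0.04 -0.00 -0.06  w 0.0002 t 25.1
d -0.0240 -0.0004 0.0652  rot 0.04 -0.00 -0.06  w 0.0002 t 25.1
d -0.0296 -0.0005 0.0824  rot 0.04 -0.00 -0.06  w 0.0002 t 25.1
d -0.0331 -0.0006 0.0992  rot 0.04 -0.00 -0.06  w 0.0002 t 25.1
d -0.0357 -0.0005 0.1168  rot 0.04 -0.00 -0.06  w 0.0002 t 25.1
d -0.0363 -0.0004 0.1352  rot 0.04 -0.00 -0.06  w 0.0002 t 25.1
d -0.0357 -0.0005 0.1522  rot 0.04 -0.00 -0.06  w 0.0002 t 25.1
d -0.0345 -0.0006 0.1642  rot 0.04 -0.00 -0.06  w 0.0002 t 25.1
```

View pics/w9.png

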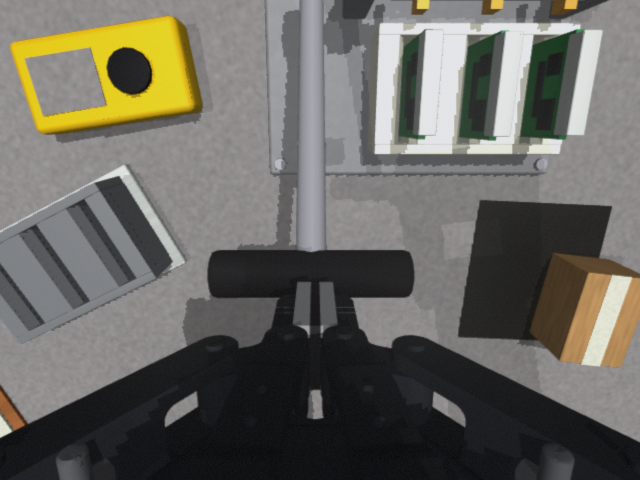

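View pics/s9.png

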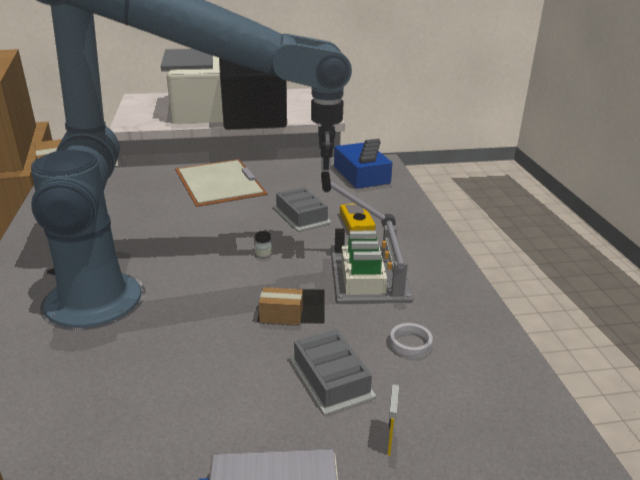

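Call:
move_arm(deltas="0 0 0.012 0 0 0 1;0 0 0.019 0 0 0 1;-0.009 0 0.033 0 0 0 1;-0.018 0 0.05 0 0 0 1;-0.024 0 0.065 0 0 0 1;-0.03 0 0.082 0 0 0 1;-0.033 0 0.099 0 0 0 1;-0.036 0 0.117 0 0 0 1;-0.036 0 0.135 0 0 0 1;-0.036 0 0.152 0 0 0 1;-0.0345 0 0.163 0 0 0 1;-0.0345 0 0.166 0 0 0 1")

```text
clock: 26.12
position: [0.5316, 0.1212, 0.0807]
orientation: [0.0, 0.998, -0.062, -0.003]
wrist_force: [-20.2, -0.3, 35.9]
gripper_width: 0.0004
```

```bash
python3 - <<'E'
from h import *
s=grab_frame('side');save(s,'s10');w=grab_frame('wrist');save(w,'w10');o=observe();print(o['position'],o['wrist_force'])
E
python3 go.py .5326 .1216 .081 -7
```

```text
[0.53151514 0.12124434 0.0815581 ] [-15.39906653   0.63020473  24.83036435]
d 0.0010 -0.0005 0.0006  rot 0.07 0.33 -0.06  w -0.0002 t 26.2
```

View pics/w10.png

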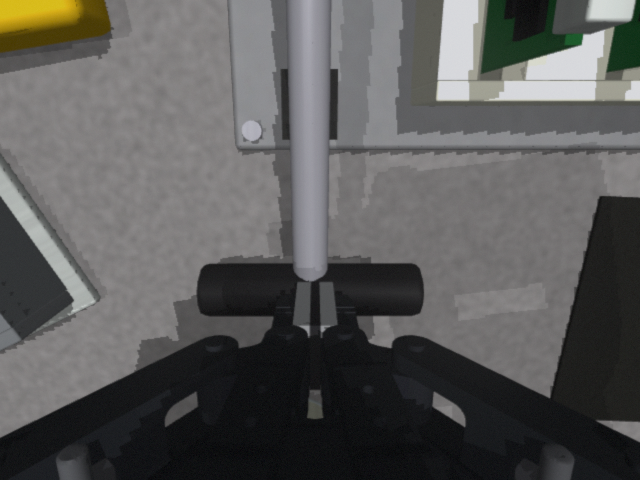

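View pics/s10.png

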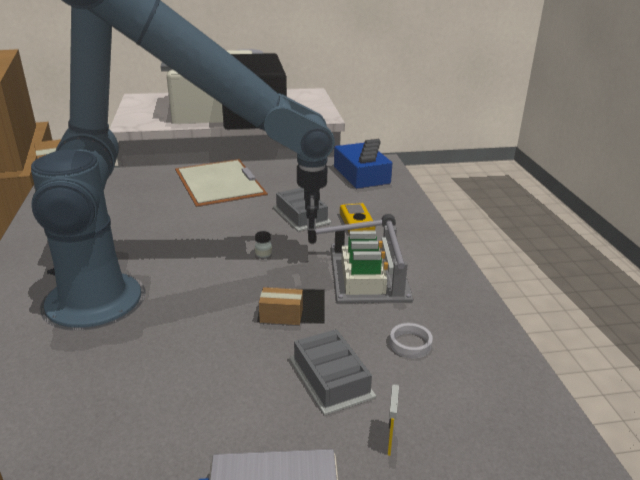

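Lever at its stop (25 N, top of bar about 82 mm). Holding briefly, then retreating along the arc.

Call:
move_arm(deltas="0 0 0 0 0 0 1;0 0 0 0 0 0 1;-0.002 0 -0.02 0 0 0 1;-0.002 0 -0.038 0 0 0 1;0 0 -0.055 0 0 0 1;0.003 0 -0.075 0 0 0 1;0.01 0 -0.095 0 0 0 1;0.018 0 -0.12 0 0 0 1;0.026 0 -0.145 0 0 0 1;0.034 0 -0.17 0 0 0 1;0.034 0 -0.195 0 0 0 1;0.034 0 -0.21 0 0 0 1")

```text
clock: 27.22
position: [0.5679, 0.1168, 0.2944]
orientation: [0.0, 0.998, -0.062, -0.001]
wrist_force: [1.3, -0.6, 0.2]
gripper_width: -0.0002
```

```bash
python3 - <<'E'
from h import *
s=grab_frame('side');save(s,'s11')
w=grab_frame('wrist');save(w,'w11');P=cloud(w)
print([ (np.round(d['xyz'],3),round(d['confidence'],2)) for d in mark_of('lever_grip',s)],observe()['wrist_force'])
rails(P,(.6395,-.0175),-7)
def edges(P,c,yaw,z0,vspan=.09):
    a=np.radians(yaw);ex=np.array([np.cos(a),np.sin(a)]);ey=np.array([-np.sin(a),np.cos(a)])
    Q=P.reshape(-1,3);d=Q[:,:2]-c;u=d@ex;v=d@ey
    m=(abs(Q[:,2]-z0)<.0035)
    for lo,hi in [(-.035,-.015),(-.01,.01),(.01,.03)]:
        vv=np.sort(v[m&(u>lo)&(u<hi)&(abs(v)<vspan)])
        if len(vv)<5: continue
        g=np.where(np.diff(vv)>.004)[0]; print(lo,np.round(vv[[0,-1]],4),[tuple(np.round([vv[i],vv[i+1]],4).tolist()) for i in g])
edges(P,(.5365,.35),19.4,.053)
E
python3 go.py .6456 .0305 .3 -7, .6456 .0305 .085 -7
```

```text
[] [ 0.72225557  0.60679548 -0.70294612]
-0.05 1982 U [-0.0318  0.0313] V [-0.0572 -0.0447] z 0.1127 world [ 0.633  -0.0681] -7.6
0 1761 U [-0.0325  0.0306] V [-0.007   0.0052] z 0.1127 world [ 0.6385 -0.0183] -7.0
0.05 1574 U [-0.0316  0.0314] V [0.0427 0.0547] z 0.1128 world [0.6453 0.0308] -6.9
-0.035 [-0.0748  0.0765] [(-0.0577, -0.0433), (-0.0079, 0.0061), (0.0419, 0.0565)]
-0.01 [-0.0746  0.0767] [(-0.0579, -0.0436), (-0.0079, 0.0064), (0.0426, 0.0574)]
0.01 [-0.0749  0.0764] [(-0.0579, -0.0433), (-0.0081, 0.0074), (0.0425, 0.0568)]
d 0.0884 0.0761 -0.0079  rot 0.05 0.18 -0.08  w 0.0002 t 27.4
d 0.0891 0.0759 0.2071  rot 0.05 0.18 -0.08  w 0.0002 t 27.4
```

View pics/s11.png

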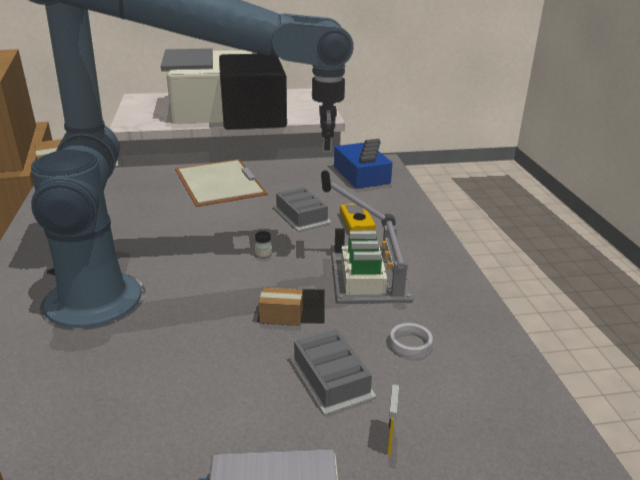

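Call:
move_arm(deltas="0.03 0.025 -0.01 0 0 0 0.62;0.06 0.05 -0.01 0 0 0 0.62;0.089 0.076 -0.01 0 0 0 0.62;0.089 0.076 0.02 0 0 0 0.62;0.089 0.076 0.06 0 0 0 0.62;0.089 0.076 0.1 0 0 0 0.62;0.089 0.076 0.11 0 0 0 0.62;0.089 0.076 0.11 0 0 0 0.62")

```text
clock: 28.03
position: [0.642, 0.0309, 0.1756]
orientation: [-0.0, 0.998, -0.062, -0.007]
wrist_force: [-0.0, 0.6, 0.3]
gripper_width: 0.0325
```

```bash
python3 - <<'E'
from h import *
w=grab_frame('wrist');P=cloud(w)
rails(P,(.6395,-.0175),-7)
E
python3 go.py .6456 .0305 .085 -7
```

```text
-0.05 3561 U [-0.0315  0.032 ] V [-0.0561 -0.044 ] z 0.1127 world [ 0.6336 -0.0672] -7.1
0 2981 U [-0.0318  0.0314] V [-0.0069  0.0049] z 0.1129 world [ 0.6392 -0.0185] -7.0
0.05 2577 U [-0.0313  0.0322] V [0.0427 0.0544] z 0.1129 world [0.6459 0.0306] -7.0
d 0.0020 -0.0000 0.0948  rot 0.05 0.45 -0.08  w 0.0320 t 28.1
```

Call:
move_arm(deltas="0.002 0 0.03 0 0.3 0 0.62;0.002 0 0.055 0 0.3 0 0.62;0.002 0 0.08 0 0.3 0 0.62;0.002 0 0.094 0 0.3 0 0.62;0.002 0 0.094 0 0.3 0 0.62;0.002 0 0.094 0 0.3 0 1;0.002 0 0.094 0 0.3 0 1;0.002 0 0.094 0 0.3 0 1;0.002 0 0.094 0 0.3 0 1;0.002 0 0.094 0 0.3 0 1")

```text
clock: 28.92
position: [0.6476, 0.0306, 0.0887]
orientation: [0.0, 0.998, -0.062, 0.001]
wrist_force: [0.5, 1.3, 7.8]
gripper_width: 0.0108
```

Call:
move_arm(deltas="0 0 -0.015 0 0 0 1;0 0 -0.035 0 0 0 1;0 0 -0.055 0 0 0 1;0 0 -0.085 0 0 0 1;0 0 -0.12 0 0 0 1;0 0 -0.16 0 0 0 1;0 0 -0.2 0 0 0 1;0 0 -0.24 0 0 0 1;0 0 -0.25 0 0 0 1;0 0 -0.25 0 0 0 1")

```text
clock: 29.75
position: [0.6487, 0.0304, 0.3445]
orientation: [0.001, 0.998, -0.062, 0.006]
wrist_force: [0.7, -0.5, -0.7]
gripper_width: 0.011
```

```bash
python3 go.py .5199 .3972 .335 19.4
```

```text
d -0.1731 -0.3482 0.0072  rot 0.20 -0.66 -26.47  w 0.0110 t 29.8
```

Call:
move_arm(deltas="-0.017 -0.035 0 0 0 -2.6 1;-0.035 -0.07 0 0 0 -5.3 1;-0.052 -0.105 0 0 0 -8 1;-0.069 -0.139 0 0 0 -10.6 1;-0.087 -0.174 0 0 0 -13.2 1;-0.104 -0.209 0 0 0 -15.9 1;-0.121 -0.244 0 0 0 -18.5 1;-0.138 -0.279 0 0 0 -21.2 1;-0.156 -0.313 0 0.2 -0.6 -23.8 1;-0.1725 -0.348 0.03 0.2 -0.6 -26.5 1;-0.1725 -0.348 0.07 0.2 -0.6 -26.5 1;-0.1725 -0.348 0.1 0.2 -0.6 -26.5 1")

```text
clock: 30.75
position: [0.5189, 0.3984, 0.2377]
orientation: [0.001, 0.985, 0.171, -0.001]
wrist_force: [0.1, -0.4, -2.3]
gripper_width: 0.0106
```

```bash
cat >> h.py <<'E'
def edges(P,c,yaw,z0,vspan=.09):
    a=np.radians(yaw);ex=np.array([np.cos(a),np.sin(a)]);ey=np.array([-np.sin(a),np.cos(a)])
    Q=P.reshape(-1,3);d=Q[:,:2]-c;u=d@ex;v=d@ey
    m=(abs(Q[:,2]-z0)<.0035)
    for lo,hi in [(-.035,-.015),(-.01,.01),(.01,.03)]:
        vv=np.sort(v[m&(u>lo)&(u<hi)&(abs(v)<vspan)])
        if len(vv)<5: continue
        g=np.where(np.diff(vv)>.004)[0]; print(lo,np.round(vv[[0,-1]],4),[tuple(np.round([vv[i],vv[i+1]],4).tolist()) for i in g])
    uu=u[m&(abs(v)>.062)&(abs(v)<.072)&(abs(u)<.07)]; print('u',np.round(np.percentile(uu,[.5,99.5]),4))
def held(P,p,r):
    q=r.inv().apply(P.reshape(-1,3)-p)
    k=(abs(q[:,1])<.006)&(q[:,2]<-.022)&(q[:,2]>-.035)&(abs(q[:,0])<.05)
    print('held rail tool x',np.percentile(q[k,0],[1,99]),'z',np.percentile(q[k,2],[5,50,95]))
E
python3 - <<'E'
from h import *
w=grab_frame('wrist');save(w,'w12');P=cloud(w);s,p,r=st();edges(P,(.5365,.35),19.4,.053);held(P,p,r)
E
python3 go.py .5199 .3972 .085 19.4
```

```text
-0.035 [-0.0742  0.0756] [(-0.055, -0.0415), (-0.0054, 0.0082), (0.0438, 0.0584)]
-0.01 [-0.0743  0.0761] [(-0.0551, -0.0419), (-0.0053, 0.0081), (0.044, 0.0575)]
0.01 [-0.0743  0.0757] [(-0.0557, -0.0419), (-0.0055, 0.008), (0.0442, 0.0583)]
u [-0.0479  0.0472]
held rail tool x [-0.02958627  0.03328848] z [-0.03454793 -0.03353498 -0.03174634]
d 0.0071 -0.0009 0.1433  rot 0.18 1.00 0.15  w 0.0107 t 30.8
```

View pics/w12.png

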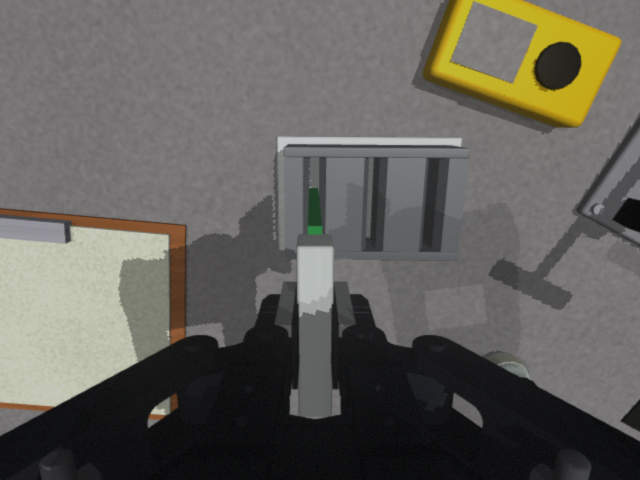

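Call:
move_arm(deltas="0.007 -0.0012 0.03 0.2 0.9 0 1;0.007 -0.0012 0.03 0.2 0.9 0 1;0.007 -0.0012 0.03 0.2 0.9 0 1")

```text
clock: 31.05
position: [0.5194, 0.397, 0.1944]
orientation: [0.001, 0.985, 0.17, -0.005]
wrist_force: [-0.0, 1.0, -0.9]
gripper_width: 0.0108
```

```bash
python3 - <<'E'
from h import *
w=grab_frame('wrist');P=cloud(w);s,p,r=st();edges(P,(.5365,.35),19.4,.053)
q=r.inv().apply(P.reshape(-1,3)-p)
for x in (.01,.02,.026): 
  k=(abs(q[:,0]-x)<.004)&(abs(q[:,1])<.005)&(q[:,2]<-.01)&(q[:,2]>-.05);print(x,k.sum(),np.percentile(q[k,2],[5,50,95]) if k.sum() else '')
k=(abs(q[:,1])<.005)&(q[:,2]<-.01)&(q[:,2]>-.028)&(abs(q[:,0])<.05);print(np.percentile(q[k,0],[1,99]))
E
python3 go.py .5196 .3979 .085 19.4
```

```text
-0.035 [-0.0741  0.0762] [(-0.0553, -0.0418), (-0.0057, 0.0083), (0.0366, 0.0618)]
-0.01 [-0.0744  0.0759] [(-0.0547, -0.042), (-0.0055, 0.008), (0.0441, 0.0581)]
0.01 [-0.0744  0.076 ] [(-0.0552, -0.0418), (-0.0057, 0.008), (0.0435, 0.0573)]
u [-0.0474  0.0471]
0.01 753 [-0.03038378 -0.02094639 -0.01997591]
0.02 723 [-0.02170673 -0.02074965 -0.0197779 ]
0.026 811 [-0.02155153 -0.02029878 -0.01174209]
[-0.03496771  0.02784751]
d -0.0009 -0.0006 0.1127  rot 0.01 0.24 0.12  w 0.0110 t 31.1
```

Call:
move_arm(deltas="0.0015 -0.0008 0.02 0 0.2 0 1;0.0015 -0.0008 0.04 0 0.2 0 1;0.0015 -0.0008 0.055 0 0.2 0 1;0.0015 -0.0008 0.07 0 0.2 0 1;0.0015 -0.0008 0.085 0 0.2 0 1;0.0015 -0.0008 0.1 0 0.2 0 1;0.0015 -0.0008 0.108 0 0.2 0 1;0.0015 -0.0008 0.1115 0 0.2 0 1;0.0015 -0.0008 0.1115 0 0.2 0 1;0.0015 -0.0008 0.1115 0 0.2 0 1")

```text
clock: 31.93
position: [0.5223, 0.3992, 0.0866]
orientation: [-0.0, 0.986, 0.17, 0.0]
wrist_force: [-1.0, 0.8, -0.8]
gripper_width: 0.0107
```

```bash
python3 go.py .5196 .3979 .085 19.4; python3 - <<'E'
from h import *
print(observe()['wrist_force'])
E
```

```text
d -0.0030 0.0003 0.0016  rot 0.00 -0.02 0.13  w 0.0107 t 31.9
[-1.04888418  0.83730163 -0.78919548]
```

Not yet touching the floor (about 1–2 mm); release and retreat.

Call:
move_arm(deltas="0 0 0.001 0 0 0 1;0 0 0.001 0 0 0 0.62;0 0 0.001 0 0 0 0.62;0 0 0.001 0 0 0 0.62;0 0 0.001 0 0 0 0.62;0 0 -0.02 0 0 0 0.62;0 0 -0.06 0 0 0 0.62;0 0 -0.1 0 0 0 0.62;0 0 -0.14 0 0 0 0.62;0 0 -0.18 0 0 0 0.62;0 0 -0.22 0 0 0 0.62;0 0 -0.22 0 0 0 0.62")

```text
clock: 32.93
position: [0.5254, 0.401, 0.3184]
orientation: [-0.003, 0.985, 0.17, 0.009]
wrist_force: [0.8, -0.3, 2.3]
gripper_width: 0.0322
```

```bash
python3 - <<'E'
from h import *
w=grab_frame('wrist');save(w,'w13');P=cloud(w);rails(P,(.5365,.3505),19.4,vs=(.05,));t=grab_frame('top');print('carton',rect(cloud(t),.045,.064,(.435,-.125),.09))
E
python3 go.py .6391 -.018 .3 -7
```

```text
0.05 910 U [-0.0309  0.0328] V [0.0466 0.0576] z 0.109 world [0.5201 0.4   ] 19.3
carton (1064, array([ 426.4, -133.1]), array([90.5, 59.9]), 'long axis yaw', -14.0, 'z', np.float64(58.4))
d -0.0304 0.4324 0.0093  rot -0.12 -0.33 26.53  w 0.0327 t 33.0
```

View pics/w13.png

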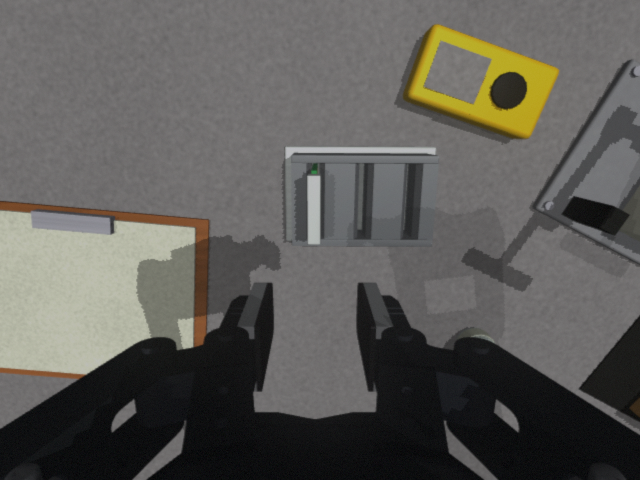

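Call:
move_arm(deltas="-0.003 0.038 0.005 0 0 2.3 0.62;-0.005 0.075 0.005 0 0 4.6 0.62;-0.008 0.113 0.005 0 0 6.9 0.62;-0.011 0.15 0.005 0 0 9.2 0.62;-0.014 0.188 0.005 0 0 11.5 0.62;-0.016 0.226 0.005 0 0 13.9 0.62;-0.019 0.263 0.005 0 0 16.2 0.62;-0.022 0.3 0.005 0 0 18.5 0.62;-0.025 0.338 0.005 0 0 20.8 0.62;-0.028 0.376 0.005 0 0 23.1 0.62;-0.03 0.41 0.005 0 -0.3 25.4 0.62;-0.03 0.432 0.02 0 -0.3 26.5 0.62")

```text
clock: 34.03
position: [0.6404, -0.0209, 0.29]
orientation: [-0.001, 0.998, -0.063, 0.001]
wrist_force: [0.1, 0.5, 0.7]
gripper_width: 0.0325
```

```bash
python3 go.py .6391 -.018 .18 -7
```

```text
d -0.0019 -0.0026 0.1100  rot -0.07 -0.13 -0.21  w 0.0325 t 34.0
```

Call:
move_arm(deltas="-0.0015 -0.002 0.04 0 0 0 0.62;-0.0015 -0.002 0.08 0 0 0 0.62;-0.0015 -0.002 0.1 0 0 0 0.62;-0.0015 -0.002 0.11 0 0 0 0.62;-0.0015 -0.002 0.11 0 0 0 0.62;-0.0015 -0.002 0.11 0 0 0 0.62")

```text
clock: 34.53
position: [0.6393, -0.0185, 0.1799]
orientation: [-0.001, 0.998, -0.063, 0.001]
wrist_force: [-0.3, 0.3, 0.7]
gripper_width: 0.0326
```

```bash
python3 - <<'E'
from h import *
w=grab_frame('wrist');P=cloud(w)
rails(P,(.6395,-.0175),-7)
E
python3 go.py .6392 -.018 .086 -7
```

```text
-0.05 2813 U [-0.0309  0.032 ] V [-0.0565 -0.0446] z 0.1128 world [ 0.6339 -0.0677] -6.7
0 2462 U [-0.0318  0.0314] V [-0.0072  0.0047] z 0.113 world [ 0.6392 -0.0187] -6.9
0.05 none
d -0.0016 -0.0004 0.0955  rot -0.06 -0.26 -0.20  w 0.0327 t 34.6
```

Call:
move_arm(deltas="-0.001 0 0.03 0 0 -0.2 0.62;-0.001 0 0.055 0 0 -0.2 0.62;-0.001 0 0.08 0 0 -0.2 0.62;-0.001 0 0.095 0 0 -0.2 0.62;-0.001 0 0.095 0 0 -0.2 0.62;-0.001 0 0.095 0 0 -0.2 1;-0.001 0 0.095 0 0 -0.2 1;-0.001 0 0.095 0 0 -0.2 1;-0.001 0 0.095 0 0 -0.2 1;-0.001 0 0.095 0 0 -0.2 1")

```text
clock: 35.42
position: [0.6414, -0.0188, 0.0889]
orientation: [-0.0, 0.998, -0.061, 0.004]
wrist_force: [-0.3, -0.5, 5.3]
gripper_width: 0.0108
```

Call:
move_arm(deltas="0 0 -0.015 0 0 0 1;0 0 -0.035 0 0 0 1;0 0 -0.055 0 0 0 1;0 0 -0.085 0 0 0 1;0 0 -0.12 0 0 0 1;0 0 -0.16 0 0 0 1;0 0 -0.2 0 0 0 1;0 0 -0.24 0 0 0 1;0 0 -0.25 0 0 0 1;0 0 -0.25 0 0 0 1")

```text
clock: 36.25
position: [0.6407, -0.019, 0.3444]
orientation: [0.001, 0.998, -0.061, 0.009]
wrist_force: [0.8, -0.3, -0.9]
gripper_width: 0.0107
```

```bash
python3 go.py .5363 .3506 .335 19.4
```

```text
d -0.1488 -0.3542 0.0067  rot 0.24 -1.01 -26.39  w 0.0107 t 36.2
```

Call:
move_arm(deltas="-0.015 -0.035 0 0 0 -2.6 1;-0.03 -0.071 0 0 0 -5.3 1;-0.045 -0.106 0 0 0 -8 1;-0.06 -0.142 0 0 0 -10.6 1;-0.074 -0.177 0 0 0 -13.2 1;-0.089 -0.212 0 0 0 -15.9 1;-0.104 -0.248 0 0 0 -18.5 1;-0.119 -0.283 0 0 0 -21.2 1;-0.134 -0.319 0 0.2 -0.9 -23.8 1;-0.1485 -0.354 0.03 0.2 -0.9 -26.4 1;-0.1485 -0.354 0.07 0.2 -0.9 -26.4 1;-0.1485 -0.354 0.1 0.2 -0.9 -26.4 1")

```text
clock: 37.25
position: [0.5355, 0.352, 0.2368]
orientation: [0.001, 0.985, 0.17, -0.001]
wrist_force: [-0.3, 0.3, -2.0]
gripper_width: 0.0111
```

```bash
python3 go.py .5377 .3511 .2 19.4
```

```text
d 0.0018 0.0015 0.0368  rot 0.06 0.15 0.23  w 0.0111 t 37.2
```

Call:
move_arm(deltas="0.002 0.001 0.03 0 0.1 0.2 1;0.002 0.001 0.03 0 0.1 0.2 1;0.002 0.001 0.03 0 0.1 0.2 1")

```text
clock: 37.5
position: [0.5353, 0.3506, 0.2024]
orientation: [0.002, 0.986, 0.169, -0.005]
wrist_force: [0.6, -0.5, -0.7]
gripper_width: 0.0108
```

```bash
python3 go.py .5377 .3511 .086 19.4
```

```text
d 0.0036 0.0001 0.1164  rot 0.10 0.55 0.04  w 0.0108 t 37.5
```

Call:
move_arm(deltas="0.0025 0 0.02 0 0.3 0 1;0.0025 0 0.04 0 0.3 0 1;0.0025 0 0.055 0 0.3 0 1;0.0025 0 0.07 0 0.3 0 1;0.0025 0 0.085 0 0.3 0 1;0.0025 0 0.1 0 0.3 0 1;0.0025 0 0.112 0 0.3 0 1;0.0025 0 0.1165 0 0.3 0 1;0.0025 0 0.1165 0 0.3 0 1;0.0025 0 0.1165 0 0.3 0 1")

```text
clock: 38.33
position: [0.5375, 0.3511, 0.0872]
orientation: [0.001, 0.986, 0.169, -0.001]
wrist_force: [0.7, -0.5, -0.6]
gripper_width: 0.0109
```

Call:
move_arm(deltas="0 0 0.001 0 0 0 1;0 0 0.001 0 0 0 0.62;0 0 0.001 0 0 0 0.62;0 0 0.001 0 0 0 0.62;0 0 0.001 0 0 0 0.62;0 0 -0.02 0 0 0 0.62;0 0 -0.06 0 0 0 0.62;0 0 -0.1 0 0 0 0.62;0 0 -0.14 0 0 0 0.62;0 0 -0.18 0 0 0 0.62;0 0 -0.22 0 0 0 0.62;0 0 -0.22 0 0 0 0.62")

```text
clock: 39.33
position: [0.5413, 0.3533, 0.3188]
orientation: [-0.001, 0.986, 0.169, 0.007]
wrist_force: [0.4, 0.3, 2.0]
gripper_width: 0.0325
```

```bash
python3 - <<'E'
from h import *
w=grab_frame('wrist');save(w,'w14');P=cloud(w);rails(P,(.5365,.3505),19.4,vs=(0,.05,))
E
python3 go.py .6338 -.0675 .31 -7
```

```text
0 903 U [-0.0326  0.0305] V [-0.0052  0.0059] z 0.109 world [0.5354 0.3505] 19.6
0.05 995 U [-0.0306  0.0327] V [0.0445 0.0565] z 0.1089 world [0.5207 0.3985] 19.3
d -0.0516 0.4274 0.0042  rot -0.08 -0.54 26.44  w 0.0326 t 39.4
```

Call:
move_arm(deltas="-0.004 0.037 0 0 0 2.3 0.62;-0.009 0.074 0 0 0 4.6 0.62;-0.013 0.111 0 0 0 6.9 0.62;-0.018 0.149 0 0 0 9.2 0.62;-0.022 0.186 0 0 0 11.5 0.62;-0.027 0.223 0 0 0 13.9 0.62;-0.031 0.26 0 0 0 16.2 0.62;-0.036 0.297 0 0 0 18.5 0.62;-0.04 0.334 0 0 0 20.8 0.62;-0.045 0.372 0 0 -0.3 23.1 0.62;-0.049 0.409 0 0 -0.5 25.4 0.62;-0.0516 0.427 0.01 0 -0.5 26.4 0.62")

```text
clock: 40.38
position: [0.6345, -0.0713, 0.3046]
orientation: [0.0, 0.998, -0.063, 0.001]
wrist_force: [-0.4, 0.0, -0.1]
gripper_width: 0.0323
```

```bash
python3 go.py .6338 -.0675 .18 -7
```

```text
d -0.0015 -0.0036 0.1246  rot -0.01 -0.13 -0.24  w 0.0323 t 40.4
```

Call:
move_arm(deltas="-0.001 -0.0032 0.04 0 0 -0.2 0.62;-0.001 -0.0032 0.08 0 0 -0.2 0.62;-0.001 -0.0032 0.11 0 0 -0.2 0.62;-0.001 -0.0032 0.124 0 0 -0.2 0.62;-0.001 -0.0032 0.124 0 0 -0.2 0.62;-0.001 -0.0032 0.124 0 0 -0.2 0.62")

```text
clock: 40.88
position: [0.6342, -0.0679, 0.1805]
orientation: [-0.0, 0.998, -0.061, 0.001]
wrist_force: [0.3, -0.0, 0.7]
gripper_width: 0.0325
```

```bash
python3 - <<'E'
from h import *
w=grab_frame('wrist');P=cloud(w)
rails(P,(.6395,-.0175),-7)
E
python3 go.py .6337 -.0675 .086 -7
```

```text
-0.05 2400 U [-0.0313  0.032 ] V [-0.0568 -0.045 ] z 0.1129 world [ 0.6337 -0.068 ] -7.2
0 none
0.05 none
d -0.0022 -0.0005 0.0965  rot 0.02 -0.29 -0.03  w 0.0325 t 40.9
```

Call:
move_arm(deltas="-0.0022 0 0.03 0 0 0 0.62;-0.0022 0 0.055 0 0 0 0.62;-0.0022 0 0.08 0 0 0 0.62;-0.0022 0 0.096 0 0 0 0.62;-0.0022 0 0.096 0 0 0 0.62;-0.0022 0 0.096 0 0 0 1;-0.0022 0 0.096 0 0 0 1;-0.0022 0 0.096 0 0 0 1;-0.0022 0 0.096 0 0 0 1;-0.0022 0 0.096 0 0 0 1")

```text
clock: 41.77
position: [0.6357, -0.0685, 0.0896]
orientation: [0.001, 0.998, -0.061, 0.005]
wrist_force: [-0.1, 0.2, 7.2]
gripper_width: 0.0113
```

Call:
move_arm(deltas="0 0 -0.015 0 0 0 1;0 0 -0.035 0 0 0 1;0 0 -0.055 0 0 0 1;0 0 -0.085 0 0 0 1;0 0 -0.12 0 0 0 1;0 0 -0.16 0 0 0 1;0 0 -0.2 0 0 0 1;0 0 -0.24 0 0 0 1;0 0 -0.25 0 0 0 1;0 0 -0.25 0 0 0 1")

```text
clock: 42.6
position: [0.6347, -0.0683, 0.3456]
orientation: [0.002, 0.998, -0.061, 0.01]
wrist_force: [0.4, 0.3, -1.9]
gripper_width: 0.0109
```

```bash
python3 go.py .5535 .3037 .335 19.4
```

```text
d -0.1263 -0.3593 0.0071  rot 0.42 -1.11 -26.42  w 0.0109 t 42.6
```

Call:
move_arm(deltas="-0.013 -0.036 0 0 0 -2.6 1;-0.025 -0.072 0 0 0 -5.3 1;-0.038 -0.108 0 0 0 -8 1;-0.05 -0.144 0 0 0 -10.6 1;-0.063 -0.18 0 0 0 -13.2 1;-0.076 -0.216 0 0 0 -15.9 1;-0.088 -0.251 0 0 0 -18.5 1;-0.101 -0.287 0 0 0 -21.2 1;-0.113 -0.323 0 0.4 -1 -23.8 1;-0.1263 -0.359 0.03 0.4 -1 -26.4 1;-0.1263 -0.359 0.07 0.4 -1 -26.4 1;-0.1263 -0.359 0.1 0.4 -1 -26.4 1")

```text
clock: 43.6
position: [0.5529, 0.3049, 0.2377]
orientation: [0.0, 0.985, 0.17, -0.001]
wrist_force: [0.4, -0.4, -3.1]
gripper_width: 0.0111
```

```bash
python3 go.py .5542 .3036 .2 19.4
```

```text
d 0.0008 0.0016 0.0377  rot 0.03 0.10 0.20  w 0.0111 t 43.6
```

Call:
move_arm(deltas="0.001 0.001 0.03 0 0.1 0.2 1;0.001 0.001 0.03 0 0.1 0.2 1;0.001 0.001 0.03 0 0.1 0.2 1")

```text
clock: 43.85
position: [0.5518, 0.3035, 0.2037]
orientation: [0.001, 0.986, 0.169, -0.004]
wrist_force: [0.2, 0.0, 0.4]
gripper_width: 0.0109
```

```bash
python3 go.py .5542 .3036 .086 19.4
```

```text
d 0.0032 0.0006 0.1177  rot 0.03 0.46 0.01  w 0.0109 t 43.9
```

Call:
move_arm(deltas="0.0025 0.0003 0.02 0 0.3 0 1;0.0025 0.0003 0.04 0 0.3 0 1;0.0025 0.0003 0.055 0 0.3 0 1;0.0025 0.0003 0.07 0 0.3 0 1;0.0025 0.0003 0.085 0 0.3 0 1;0.0025 0.0003 0.1 0 0.3 0 1;0.0025 0.0003 0.112 0 0.3 0 1;0.0025 0.0003 0.1175 0 0.3 0 1;0.0025 0.0003 0.1175 0 0.3 0 1;0.0025 0.0003 0.1175 0 0.3 0 1")

```text
clock: 44.68
position: [0.5543, 0.3039, 0.0875]
orientation: [0.0, 0.986, 0.168, -0.0]
wrist_force: [0.4, -1.1, -1.3]
gripper_width: 0.0105
```

Call:
move_arm(deltas="0 0 0.001 0 0 0 1;0 0 0.001 0 0 0 0.62;0 0 0.001 0 0 0 0.62;0 0 0.001 0 0 0 0.62;0 0 0.001 0 0 0 0.62;0 0 -0.02 0 0 0 0.62;0 0 -0.06 0 0 0 0.62;0 0 -0.1 0 0 0 0.62;0 0 -0.14 0 0 0 0.62;0 0 -0.18 0 0 0 0.62;0 0 -0.22 0 0 0 0.62;0 0 -0.22 0 0 0 0.62")

```text
clock: 45.68
position: [0.5579, 0.3053, 0.319]
orientation: [-0.001, 0.986, 0.169, 0.008]
wrist_force: [0.4, 1.3, 1.9]
gripper_width: 0.0327
```

```bash
python3 - <<'E'
from h import *
w=grab_frame('wrist');save(w,'w15');P=cloud(w);rails(P,(.5365,.3505),19.4)
t=grab_frame('top');save(t,'t15');print('carton',rect(cloud(t),.045,.064,(.435,-.125),.09))
E
python3 go.py .427 -.134 .31 -14
```

```text
-0.05 909 U [-0.0324  0.0307] V [-0.056  -0.0449] z 0.109 world [0.5524 0.3026] 19.5
0 993 U [-0.0324  0.0305] V [-0.0061  0.0058] z 0.1089 world [0.5357 0.35  ] 19.3
0.05 1079 U [-0.0305  0.0327] V [0.0445 0.0566] z 0.1087 world [0.5208 0.3986] 19.6
carton (1069, array([ 426.5, -133.1]), array([90.9, 60.1]), 'long axis yaw', -13.9, 'z', np.float64(58.3))
d -0.2668 0.3708 -0.0005  rot -0.05 -0.27 33.40  w 0.0324 t 45.8
```

View pics/w15.png

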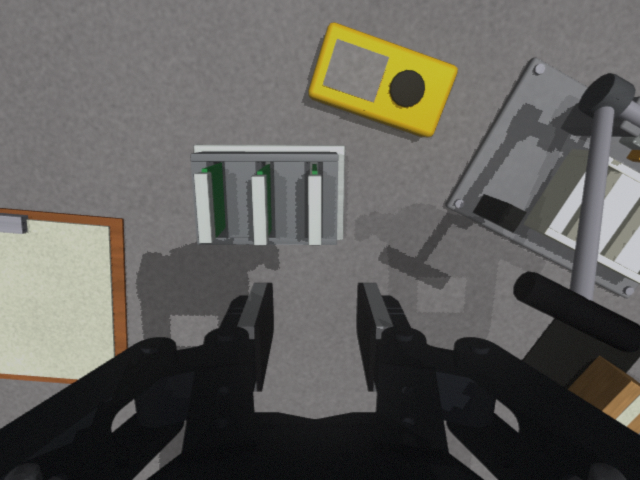

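View pics/t15.png

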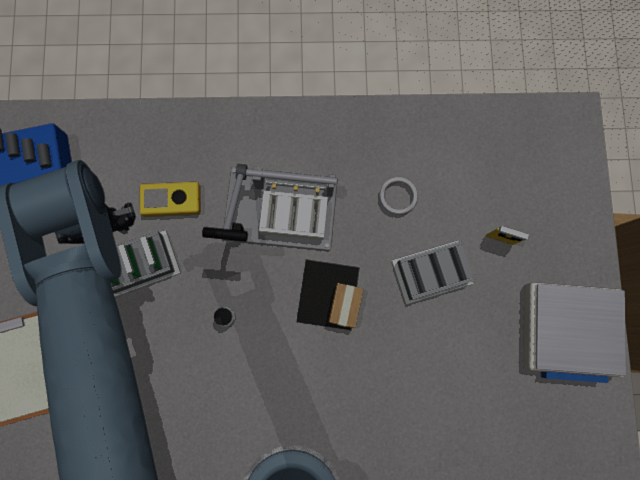

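All three are seated in the output rack (tops at 108 mm). Now the carton at (0.4265, -0.133).

Call:
move_arm(deltas="-0.022 0.031 0 0 0 2.8 0.62;-0.045 0.062 0 0 0 5.6 0.62;-0.067 0.093 0 0 0 8.4 0.62;-0.089 0.124 0 0 0 11.2 0.62;-0.111 0.155 0 0 0 14 0.62;-0.134 0.185 0 0 0 16.7 0.4;-0.156 0.216 0 0 0 19.5 0.2;-0.178 0.247 0 0 0 22.3 0;-0.2 0.278 0 0 0 25.1 0;-0.223 0.309 0 0 0 27.9 0;-0.245 0.34 0 0 0 30.7 0;-0.2668 0.371 0 0 0 33.4 0")

```text
clock: 46.78
position: [0.4254, -0.1353, 0.3074]
orientation: [-0.001, 0.992, -0.123, 0.001]
wrist_force: [0.7, -0.2, 0.1]
gripper_width: 0.0854
```

```bash
python3 go.py .427 -.133 .2 -14
```

```text
d 0.0009 -0.0023 0.1074  rot -0.18 -0.06 -0.13  w 0.0854 t 46.8
```

Call:
move_arm(deltas="0.001 -0.002 0.035 0 0 0 0;0.001 -0.002 0.07 0 0 0 0;0.001 -0.002 0.107 0 0 0 0;0.001 -0.002 0.107 0 0 0 0;0.001 -0.002 0.107 0 0 0 0")

```text
clock: 47.2
position: [0.4251, -0.1322, 0.1977]
orientation: [-0.003, 0.992, -0.123, -0.003]
wrist_force: [-0.6, -0.5, 0.7]
gripper_width: 0.0857
```

```bash
python3 - <<'E'
from h import *
w=grab_frame('wrist');save(w,'w16');P=cloud(w);print('carton',rect(P,.05,.064,(.427,-.133),.08))
E
python3 go.py .427 -.133 .022 -14
```

```text
carton (9944, array([ 425. , -133.6]), array([91., 60.]), 'long axis yaw', -13.9, 'z', np.float64(59.1))
d 0.0002 0.0006 0.1784  rot -0.20 0.02 -0.12  w 0.0854 t 47.2
```

View pics/w16.png

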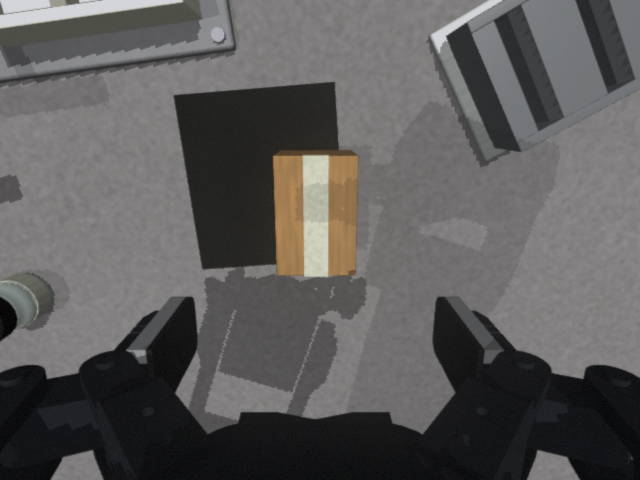

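Call:
move_arm(deltas="-0.001 0.001 0.035 0 0 0 0;-0.001 0.001 0.07 0 0 0 0;-0.001 0.001 0.105 0 0 0 0;-0.001 0.001 0.135 0 0 0 0;-0.001 0.001 0.16 0 0 0 0;-0.001 0.001 0.176 0 0 0 0;-0.001 0.001 0.176 0 0 0 0;-0.001 0.001 0.176 0 0 0 1;-0.001 0.001 0.176 0 0 0 1;-0.001 0.001 0.176 0 0 0 1;-0.001 0.001 0.176 0 0 0 1;-0.001 0.001 0.176 0 0 0 1")

```text
clock: 48.25
position: [0.4282, -0.1344, 0.0272]
orientation: [-0.001, 0.992, -0.123, 0.003]
wrist_force: [0.0, 0.4, 6.4]
gripper_width: 0.0592
```

```bash
python3 go.py .457 -.0955 .04 -14,.457 -.0955 .027 -14
```

```text
d 0.0185 -0.0448 -0.0126  rot -0.12 -0.30 -0.12  w 0.0592 t 48.2
d 0.0185 -0.0448 0.0004  rot -0.12 -0.30 -0.12  w 0.0592 t 48.2
```

Call:
move_arm(deltas="0 0 -0.015 0 0 0 1;0 0 -0.03 0 0 0 1;0.006 -0.015 -0.03 0 0 0 1;0.013 -0.03 -0.03 0 0 0 1;0.02 -0.045 -0.03 0 0 0 1;0.02 -0.045 -0.03 0 0 0 1;0.02 -0.045 -0.02 0 0 0 1;0.02 -0.045 -0.01 0 0 0 1;0.02 -0.045 -0.003 0 0 0 1;0.02 -0.045 0 0 0 0 1;0.02 -0.045 0 0 0 0 1")

```text
clock: 49.17
position: [0.4579, -0.096, 0.0273]
orientation: [-0.001, 0.992, -0.123, 0.002]
wrist_force: [-1.2, 0.1, 2.2]
gripper_width: 0.059
```

Call:
move_arm(deltas="0 0 0 0 0 0 0;0 0 0 0 0 0 0;0 0 0 0 0 0 0;0 0 0 0 0 0 0;0 0 -0.02 0 0 0 0;0 0 -0.06 0 0 0 0;0 0 -0.1 0 0 0 0;0 0 -0.14 0 0 0 0;0 0 -0.18 0 0 0 0;0 0 -0.21 0 0 0 0;-0.03 0.02 -0.21 0 0 0 0;-0.03 0.02 -0.21 0 0 0 0")

```text
clock: 50.17
position: [0.4216, -0.1093, 0.239]
orientation: [0.0, 0.992, -0.124, 0.003]
wrist_force: [-0.4, 0.5, -0.7]
gripper_width: 0.0857
```

```bash
python3 - <<'E'
from h import *
w=grab_frame('wrist');P=cloud(w);save(w,'w17');print('carton',rect(P,.05,.064,(.457,-.095),.08))
t=grab_frame('top');save(t,'t17');Pt=cloud(t);print('carton top',rect(Pt,.045,.064,(.457,-.095),.08));rails(Pt,(.5365,.3505),19.4)
for n in ('jar','tape','meter'): print(n,[(np.round(d['xyz'],3),round(d['confidence'],2)) for d in mark_of(n,t)])
s=grab_frame('side');save(s,'s17');print([ (np.round(d['xyz'],3),round(d['confidence'],2)) for d in mark_of('lever_grip',s)]);rails(cloud(s),(.5365,.3505),19.4)
print(observe()['clock'],observe()['wrist_force'])
E
```

```text
carton (8202, array([454.7, -96.8]), array([90.5, 60.1]), 'long axis yaw', -14.5, 'z', np.float64(59.1))
carton top (47, array([458. , -82.8]), array([89.2, 28.4]), 'long axis yaw', -11.9, 'z', np.float64(58.2))
-0.05 186 U [-0.0328  0.0317] V [-0.0566 -0.0441] z 0.1075 world [0.5527 0.3028] 20.5
0 187 U [-0.0321  0.0311] V [-0.0072  0.006 ] z 0.1073 world [0.5362 0.3498] 19.5
0.05 195 U [-0.0308  0.033 ] V [0.0435 0.0568] z 0.1076 world [0.5209 0.3981] 18.8
jar [(array([0.408, 0.144, 0.002]), 0.81), (array([0.519, 0.397, 0.011]), 0.5), (array([0.536, 0.35 , 0.005]), 0.25)]
tape [(array([ 0.69 , -0.266,  0.004]), 0.75)]
meter [(array([0.685, 0.276, 0.001]), 0.74)]
[(array([ 0.453, -0.092,  0.005]), 0.67), (array([0.536, 0.351, 0.001]), 0.25)]
-0.05 63 U [-0.0339  0.0288] V [-0.0618 -0.0421] z 0.1029 world [0.5514 0.3006] 21.8
0 61 U [-0.0348  0.0304] V [-0.0113  0.0085] z 0.1029 world [0.5349 0.3484] 16.9
0.05 45 U [-0.0217  0.033 ] V [0.0365 0.057 ] z 0.1036 world [0.5263 0.3964] 25.4
50.5167 [-0.49836352 -0.36484703 -0.76074588]
```

View pics/t17.png

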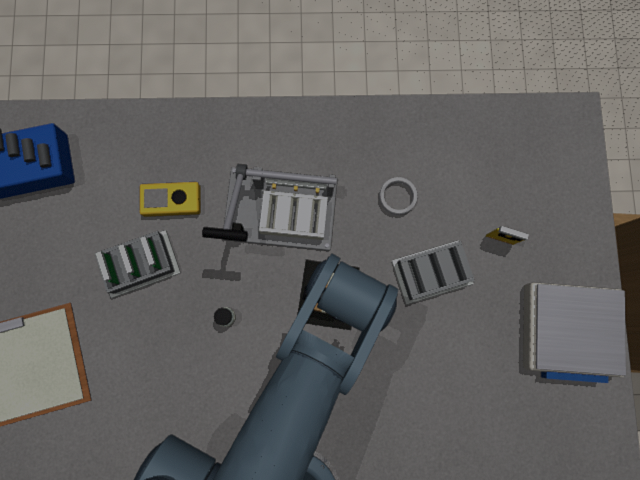

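View pics/s17.png

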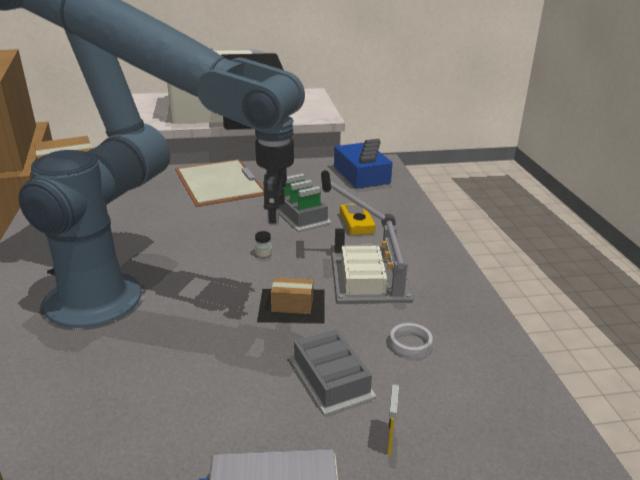

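The carton is back mid-mat (side view 292,296), the modules stand in the left rack (300,195), the lever is up and the bystanders haven't moved. Handing in.

```bash
python3 -c "
from h import *
print(np.abs(observe()['joint_velocities']).max());print(sign_off())"
```

```text
0.0018910513795591998
the job is handed in; nothing more can be done
None
```

The job is handed in at about 50 s on the clock, with every step carried out; no verdict is reported, so success is by my own checks.

**What I did**
- I set the carton on the mat, then moved all three green modules one by one into the fixture slots.
- I pressed the lever to its stop (25 N at the bar, finger tips about 82 mm up) and followed it back up.
- I moved the modules into the empty rack.
- Partway through, the carton was knocked about 50 mm aside, so I put it back at the end.

**Last checks**
- **Modules:** all three rail tops read about 108 mm, which means fully down, and each is within about 2 mm of its slot centre.
- **Carton:** its top is flat, and its centre is about 2–3 mm from the mat centre along x and y.
- **Bystanders:** the jar, tape and meter are within about 5 mm of where they started.
- **Arm:** still and clear of everything.

**Checks that failed or disagreed**
- The network found no lever grip in the picture after the release. In the last picture it only offered the carton's spot and the rack, so I judged the lever up by eye in the side and top views.
- The side camera read heights about 4–5 mm lower than the top and wrist cameras. I relied on the latter two.
- In the last top view the arm hid most of the carton, so its final position comes from the wrist camera.

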